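Set up the heart board and hang up the icing tools

ROBOT

A 7-joint arm with a two-finger parallel gripper is mounted at the origin on the work surface. World frame = base frame: x ahead of the robot, y to its left, z up, the work surface at z = 0. Lengths are in m, angles in rad, forces in N, time in s.
With the tool pointing down it reaches from about 0.4 to 0.875 m from the base axis. Payload 6.5 kg.
Tool frame: the origin (TCP) lies at the very end of the fingers, on their centre line; the grasp point (between the pads) lies 19 mm behind it; z points along the fingers, y is the line along which they close (so a half turn about z gives the same grasp; the last joint's range is limited). The gripper opens to 85 mm and grips with 20 to 120 N. Pads are 22 mm wide; open, the fingers measure 114 mm over their backs; the gripper's body (76 mm by 85 mm) begins 54 mm behind the grasp point. The pads swing forward as they close: fully open they stand 13 mm farther back than shut.
Start: joints at [-1.176, 0.536, -0.004, 1.538, 0.003, 1.067, -0.071], TCP at [0.289, 0.582, 0.231] pointing down, gripper open.
Joint ranges: [-2.7, 2.7], [-0.37, 2.16], [-1.27, 1.26], [0.24, 2.4], [-1.31, 4.45], [0.19, 1.91], [-2.76, 2.76]. Speed limits (rad/s): [2.39, 2.39, 3.14, 3.14, 3.14, 3.14, 3.14].

INTERFACE

Orientations are given as a rotation vector (axis times angle).
In Python, from plant import readout, eyes, job gives the robot as it stands.
- The arm moves only by the tool jog_arm, never from a script. Its argument "commands" is a list of rows, each a list of 6 numbers: the shift along the tool's x, y, z in units of 150 mm (1.0 is 150 mm), then the turn, a rotation vector about the tool's x, y, z in units of 180 degrees (1.0 is 180 degrees). In form: [[dx, dy, dz, ax, ay, az], ...]. A call has 1 to 10 rows; each row is the pose to reach, as a shift and turn from the pose commanded when the call began, along the tool's axes at that moment, turning the shorter way round; what a row does not reach only later rows make up. A row lasts 1/12 s, in which the tool goes at most 41.7 mm and 7.16 degrees, less where a joint would pass 70% of its speed; a pose out of reach is approached as far as the arm can. A call with a number of a shift or a turn outside -1 to 1 is refused whole. A call with a gripper value outside its range is refused whole. "hand" is the opening, from -1 (shut) to 1 (fully open), set as the call begins (left out, the last holds). The fingers move at their own pace and stop on an object; the grip force is fixed at half the most. Time passes only in rows, so rows that repeat a pose let the fingers close. It gives the time, the measured TCP pose, the force, the opening and the grip force at its end, in the units of the state.
- readout.get_obs(): the state, without advancing time (a new reading comes with each control period).
- eyes.read_camera(name): name is "scene" or "top"; returns the picture (420x560x3 uint8, red, green, blue); there is no depth.
- eyes.camera_info(name): a dict with "fx", "fy", "cx", "cy" (pixels), "R" (3x3) and "t" (3): a world point X has camera coordinates R X + t. Camera axes: x right, y down, z forward; pixel columns grow to the right and rows downward; lengths in m; the calibration is good to about 2 mm. A picture is of the moment at which its call begins. camera_info takes no time and is no camera call.
- job.finish_job(): hands the job in; it is judged then, once.
The state is a dict: "time_s": time; "q": joint angles; "dq": joint speeds; "tau": joint torques, N m; "eef_pos": TCP position; "tcp_rot": TCP orientation; "ft_force": force on the tool from outside, world axes, zero at the start; "moment": the same for the moment, N m; "width": opening from 0.0 (shut) to 1.0 (fully open); "grip_force": force on a finger pad.
Only numpy, scipy, OpenCV 4.12 (cv2) and the standard library are available. Lean on these libraries where they do the work, as an engineer would, in place of code of your own. Each camera call takes 0.05 s, during which the arm holds its last target. There are 200 camera calls.

TASK

Get the gingerbread bench ready for piping: slide the board with the iced heart along the bench until it sits centred and square in the marked outline, then lay the straightedge flat on the bench, flush along the middle of the board's long edge nearest the robot. Hang every icing tool lying on the bench (two or three of them) by its eye on the rack, one tool to a peg, any order and any peg. Do not lift or tip the board, and leave the jar, cup, tin, bowl and small loose heart where they are.

Things in the scene. Friction and masses are not known exactly. Their poses are not given: they have to be found in the camera images.
- mark: The marked place: a dark painted rectangular outline on the bench, inside 170 (x) by 210 (y), fixed. Origin: its centre on the bench; x along its shorter side (away from the robot), y along its longer side.
- board: Plain wooden board 140 (x) by 180 (y), 18 thick, with one iced gingerbread heart on it (14 thick, about 100 x 105, fixed to it, ending at least 25 from the edge nearest the robot). Loose on the bench, about 0.7 kg, too wide to grip. Origin: centre of its underside; its -x long edge is the one nearest the robot; z up.
- guide: Aluminium straightedge, flat base 180 long (x), 36 wide (y), 8 thick, with a black upright grip rib on its middle: 80 long (x), 14 wide (y), from 8 to 52 above the bench. Same either way round. About 0.22 kg. Origin: centre of the underside.
- rack: Fixed steel rack: upright flat bar 290 long (y), 8 thick, 45 high, top edge 237 above the bench, on two end posts. Three round pegs, 9 thick, 60 long, leave its -x face at y = -90, 0, 90, slanting 45 degrees up towards -x. Origin: on the bench under the bar's middle; z up. A tool let go with its eye on a peg swings down, slides to the root and hangs.
- peg0_root (a point): Root of the peg at y = -90 of the rack: where the peg's axis leaves the bar (224 above the bench). x, y, z axes as the rack's.
- peg0_tip (a point): Tip of the peg at y = -90 of the rack (centre of its rounded end); the peg's axis runs from root to tip.
- peg1_root (a point): Root of the peg at y = 0 of the rack: where the peg's axis leaves the bar (224 above the bench). x, y, z axes as the rack's.
- peg1_tip (a point): Tip of the peg at y = 0 of the rack (centre of its rounded end); the peg's axis runs from root to tip.
- peg2_root (a point): Root of the peg at y = 90 of the rack: where the peg's axis leaves the bar (224 above the bench). x, y, z axes as the rack's.
- peg2_tip (a point): Tip of the peg at y = 90 of the rack (centre of its rounded end); the peg's axis runs from root to tip.
- palette_knife: Icing palette knife. Flat, both faces alike. Black handle 82 long (x), 22 wide, 18 high; at its +x end a steel eye plate 48 square, 6 thick, 9 above the bench, hole 32 wide centred at x = 64; at the -x end a narrow steel blade 28 wide reaching to x = -117, 5 thick. Origin: centre of the handle's underside, near the mass centre; x along the tool to the eye, z up. 0.13 kg. May be absent.
- palette_knife_eye (a point): Centre of the hole in the eye of the palette knife.
- turner: Turner (flat lifter). Flat, both faces alike. Black handle 82 long (x), 22 wide, 18 high; at its +x end a steel eye plate 48 square, 6 thick, 9 above the bench, hole 32 wide centred at x = 64; at the -x end a steel blade 60 wide and 54 long reaching to x = -108, 5 thick. Origin: centre of the handle's underside, near the mass centre; x along the tool to the eye, z up. 0.13 kg. May be absent.
- turner_eye (a point): Centre of the hole in the eye of the turner.
- scraper: Dough scraper. Flat, both faces alike. Black handle 82 long (x), 22 wide, 18 high; at its +x end a steel eye plate 48 square, 6 thick, 9 above the bench, hole 32 wide centred at x = 64; at the -x end a broad steel blade 80 wide and 36 long reaching to x = -84, 5 thick. Origin: centre of the handle's underside, near the mass centre; x along the tool to the eye, z up. 0.13 kg. May be absent.
- scraper_eye (a point): Centre of the hole in the eye of the scraper.
- jar: Bystander: glass jar, 60 across, 85 high. Loose. Origin: centre of its underside.
- cup: Bystander: steel cup, 72 across, 80 high. Loose. Origin: centre of its underside.
- tin: Bystander: steel tin, 64 across, 75 high. Loose. Origin: centre of its underside.
- bowl: Bystander: white bowl, 110 across, 60 high. Loose. Origin: centre of its underside.
- small_heart: Bystander: one small plain gingerbread heart, about 75 across, 14 high. Loose. Origin: centre of its underside.
Not all that is in view belongs to the job. What is shaped like the scraper but yellow is not meant.

How it is judged:
On the way, in this order (a step that is already met when the one before it is completed fails the run):
1. the board is centred and square in the outline (horizontal distance between board and mark below 0.015 m and angle between the x axis of board and the x axis of mark, either way round below 0.1 rad and height (world z) of board below 0.006 m and angle between board's own z axis and vertical below 0.05 rad), for 0.2 s.
2. with the board in place, the straightedge lies flush along the board's edge nearest the robot (x of guide in the frame of board between -0.0915 and -0.084 m and y of guide in the frame of board between -0.04 and 0.04 m and angle between the x axis of guide and the y axis of board, either way round below 0.035 rad and height (world z) of guide below 0.005 m and angle between guide's own z axis and vertical below 0.05 rad), for 0.2 s.
At the end, for the whole second after the job is handed in: Board within 15 mm and 0.1 rad of the outline's centre; straightedge flat, gap to the board's near edge under 3.5 mm, parallel within 0.035 rad, middles within 40 mm; each present tool hangs still, eye up within 0.6 rad and within 50 mm of a peg root, one per peg (eyes over 50 mm apart) (all of step 1 and all of step 2 and linear speed of each of board, guide, palette_knife, turner, scraper below 0.02 m/s and (distance between palette_knife_eye and peg0_root below 0.05 m or distance between palette_knife_eye and peg1_root below 0.05 m or distance between palette_knife_eye and peg2_root below 0.05 m) and angle between each of palette_knife, turner, scraper's own x axis and vertical below 0.6 rad and height (world z) of each of palette_knife, turner, scraper above 0.1 m and angular speed of each of palette_knife, turner, scraper below 0.3 rad/s and (distance between turner_eye and peg0_root below 0.05 m or distance between turner_eye and peg1_root below 0.05 m or distance between turner_eye and peg2_root below 0.05 m) and (distance between scraper_eye and peg0_root below 0.05 m or distance between scraper_eye and peg1_root below 0.05 m or distance between scraper_eye and peg2_root below 0.05 m) and distance between palette_knife_eye and turner_eye above 0.05 m and distance between each of palette_knife_eye, turner_eye and scraper_eye above 0.05 m); the robot touches nothing.
It fails at once if the board is lifted or tipped (height (world z) of board above 0.02 m or angle between board's own z axis and vertical above 0.2 rad).
It fails at once if the jar, cup, tin, bowl or small heart is moved more than 30 mm or knocked over (distance of any of jar, cup, tin, bowl, small_heart from where it was at the start of the episode above 0.03 m or angle between any of jar, cup, tin, bowl, small_heart's own z axis and vertical above 0.4 rad).
Of palette_knife, turner, scraper only 2 to 3 are there at a start; the rules pass over those that are not, and their reading is None.
At some moment in a run one of board, guide may be knocked a few centimetres aside while the robot is not near it.
It also fails if it takes over 210 s, if anything falls off the work surface, if the arm or the gripper's body presses on something with over 40 N, if the wrist force passes 120 N, or if a joint passes its speed limit or range.

## Working session

There is one attempt and no reset: what is moved stays moved. The work goes in short steps, Python scripts to look and compute and a tool call to move; the robot and the scene stay as the last step left them, time stands still between calls to the robot, and variables do not carry over. Pictures are saved under pics/ and viewed, at most 14 in all, crops included, and the job is handed in when it is done.

Besides the shell and the picture viewer there is one more tool, called after "Emit:" as name([rows], argument=value, ...), one row to a line, values as JSON. jog_arm: Moves the arm, as the interface text tells. Shifts and turns lie within -1 to 1; 1 stands for 150 mm of shift or 180 degrees of turn. Its arguments: {"type":"object","properties":{"commands":{"type":"array","items":{"type":"array","items":{"type":"number"}}},"hand":{"type":"number"}},"required":["commands"]}

```bash
ls; mkdir -p pics; python3 - <<'E'
from plant import readout, eyes
import cv2,numpy as np
o=readout.get_obs();print({k:np.round(v,3) for k,v in o.items()})
for n in("scene","top"):
    im=eyes.read_camera(n);cv2.imwrite(f"pics/{n}0.png",im[:,:,::-1])
    i=eyes.camera_info(n);print(n,i)
E
```

```text
pics
{'time_s': np.float64(0.0), 'q': array([-1.176,  0.537, -0.004,  1.539,  0.003,  1.067, -0.071]), 'dq': array([-0.001, -0.003,  0.   ,  0.002, -0.   , -0.003, -0.   ]), 'tau': array([-1.0000e-03, -5.8341e+01,  1.0480e+00, -2.5909e+01,  1.2000e-02,
        1.0000e-02,  0.0000e+00]), 'eef_pos': array([0.289, 0.582, 0.23 ]), 'tcp_rot': array([-7.170e-01, -3.058e+00,  3.000e-03]), 'ft_force': array([ 0.344,  0.376, -0.495]), 'moment': array([0.004, 0.036, 0.017]), 'grip_force': np.float64(0.0), 'width': np.float64(0.997)}
scene {'fx': 408.95221575421857, 'fy': 408.95221575421857, 'cx': 277.4480855951997, 'cy': 202.95170762411018, 'R': array([[ 0.81530884,  0.5785634 , -0.02314923],
       [ 0.318647  , -0.48169937, -0.81635152],
       [-0.48346208,  0.65820218, -0.57709124]]), 't': array([-0.38976785, -0.02462612,  1.71653851])}
top {'fx': 486.152099167166, 'fy': 486.152099167166, 'cx': 280.16951323714073, 'cy': 214.0173848898897, 'R': array([[-0.01781912, -0.99981822, -0.00678302],
       [-0.99081904,  0.01856723, -0.13391377],
       [ 0.13401537,  0.00433452, -0.99096977]]), 't': array([-0.00914386,  0.51766493,  1.48554016])}
```

```bash
python3 - <<'E'
import cv2
for n in("scene","top"):
    cv2.imwrite(f"pics/{n}0b.png",cv2.resize(cv2.imread(f"pics/{n}0.png"),(800,600),interpolation=cv2.INTER_CUBIC))
E
```

```text
(no output)
```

View pics/scene0b.png

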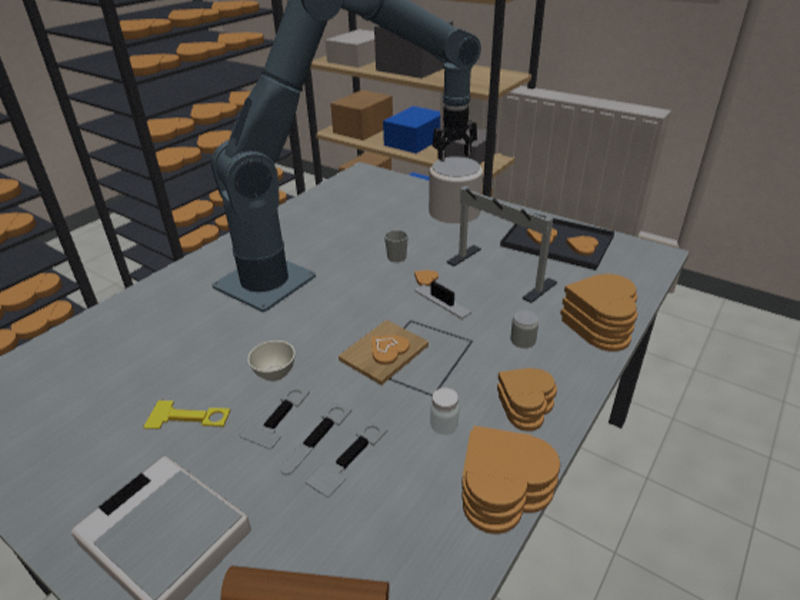

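View pics/top0b.png

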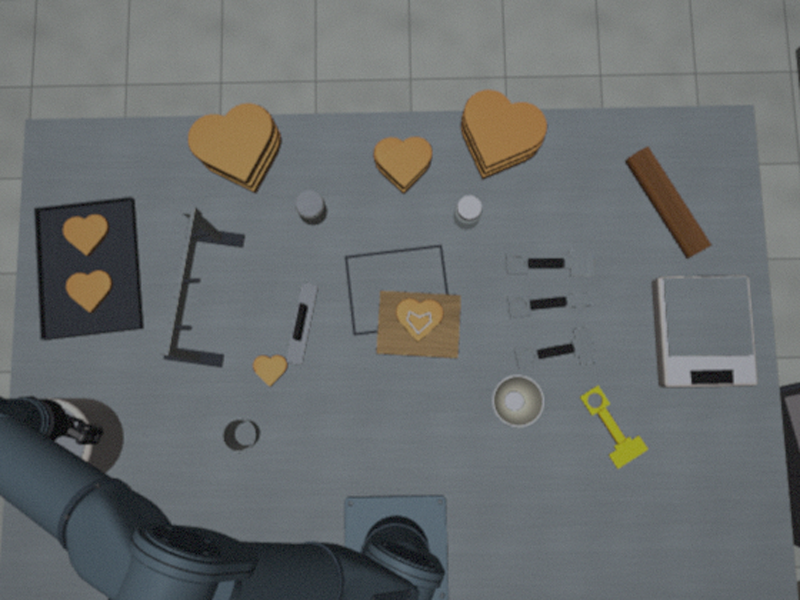

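```bash
cat > h.py <<'E'
import numpy as np, cv2
from scipy.optimize import least_squares
from plant import readout, eyes
I={n:eyes.camera_info(n) for n in("scene","top")}
def proj(n,X):
    i=I[n];c=np.asarray(X)@i["R"].T+i["t"]
    return np.stack([i["fx"]*c[...,0]/c[...,2]+i["cx"],i["fy"]*c[...,1]/c[...,2]+i["cy"]],-1)
def ray(n,p):
    i=I[n];d=np.array([(p[0]-i["cx"])/i["fx"],(p[1]-i["cy"])/i["fy"],1]);return -i["R"].T@i["t"],i["R"].T@d
def onz(n,p,z):
    o,d=ray(n,p);return o+d*(z-o[2])/d[2]
def tri(ps,pt):
    r=least_squares(lambda X:np.r_[proj("scene",X)-ps,proj("top",X)-pt],[.5,0,.05]);return r.x,np.sqrt(2*r.cost)
def snap(n,name):
    im=eyes.read_camera(n)[:,:,::-1].copy();cv2.imwrite(f"pics/{name}.png",im);return im
def crop(im,u0,v0,u1,v1,k,name):
    c=cv2.resize(im[v0:v1,u0:u1],None,fx=k,fy=k,interpolation=cv2.INTER_CUBIC)
    cv2.imwrite(f"pics/{name}.png",np.clip(c.astype(float)*1.5,0,255).astype(np.uint8))
def blobs(mask,lo,hi):
    n,l,s,c=cv2.connectedComponentsWithStats(mask.astype(np.uint8))
    return [(c[k],s[k,4],l==k) for k in range(1,n) if lo<s[k,4]<hi]
E
python3 - <<'E'
from h import *
print("cams",[ray(n,(0,0))[0].round(3) for n in I])
t=cv2.imread("pics/top0.png");s=cv2.imread("pics/scene0.png")
# crop composites
def z(im,u0,v0,u1,v1,k):return cv2.resize(im[v0:v1,u0:u1],None,fx=k,fy=k,interpolation=cv2.INTER_CUBIC)
a=z(t,350,160,430,265,5);b=z(s,165,265,275,350,3.6) if 0 else z(s,165,265,275,350,3)
H=525;c=np.zeros((H,400+330,3),np.uint8);c[:,:400]=a;c[:255,400:]=b
cv2.imwrite("pics/tools.png",np.clip(c*1.6,0,255).astype(np.uint8))
crop(t,110,140,335,265,3.55,"boardtop")
for n,im in(("top",t),("scene",s)):
    m=im.max(2)<40
    for c,a,_ in blobs(m,25,260):print(n,c.round(1),a)
E
```

```text
cams [array([ 1.156, -0.916,  0.961]), array([ 0.314, -0.025,  1.541])]
top [382.2 183.8] 126
top [383.4 211.8] 127
top [210. 225.] 100
top [388.5 245.3] 124
top [498.1 263.5] 209
top [553.2 274.3] 26
top [ 64.5 327.5] 66
top [ 90.7 350.1] 160
top [278.5 366.2] 128
top [251.5 390.9] 247
scene [327.3  35.9] 162
scene [311.9  55.7] 43
scene [248.8  58.5] 41
scene [316.   71.6] 28
scene [407.8 159. ] 116
scene [362.2 170.9] 108
scene [401.1 182.5] 116
scene [309.5 205.3] 158
scene [194.7 289.9] 158
scene [222.8 302.7] 173
scene [246.4 316.2] 186
scene [ 26.1 406.2] 62
```

View pics/tools.png

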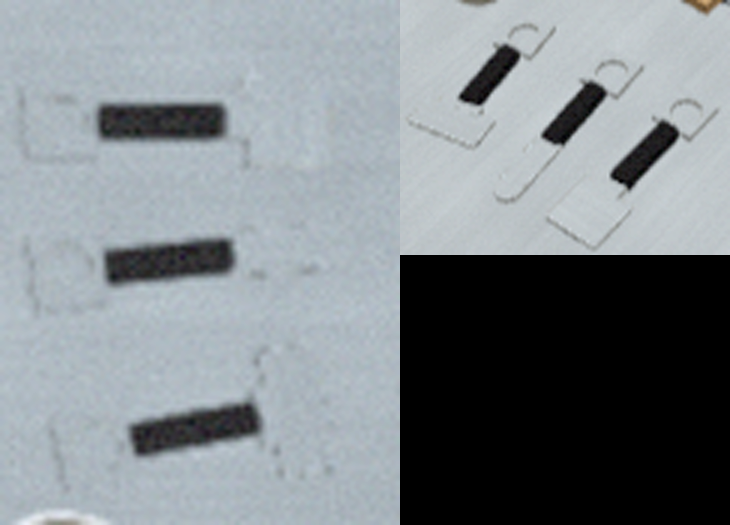

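View pics/boardtop.png

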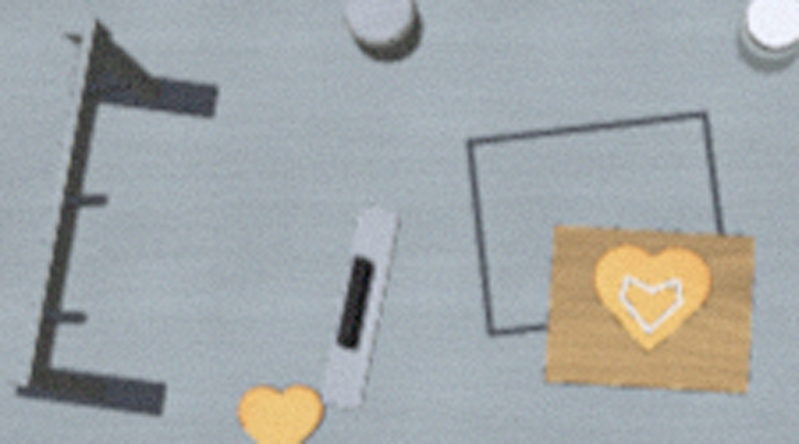

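```bash
python3 - <<'E'
from h import *
t=cv2.imread("pics/top0.png");s=cv2.imread("pics/scene0.png")
def z(im,u0,v0,u1,v1,k):return cv2.resize(im[v0:v1,u0:u1],None,fx=k,fy=k,interpolation=cv2.INTER_CUBIC)
a=z(s,310,125,410,215,5);b=z(t,112,140,172,262,4)
c=np.zeros((490,500+240,3),np.uint8);c[:450,:500]=a;c[:488,500:]=b
cv2.imwrite("pics/rack.png",np.clip(c*1.8,0,255).astype(np.uint8))
E
```

```text
(no output)
```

View pics/rack.png

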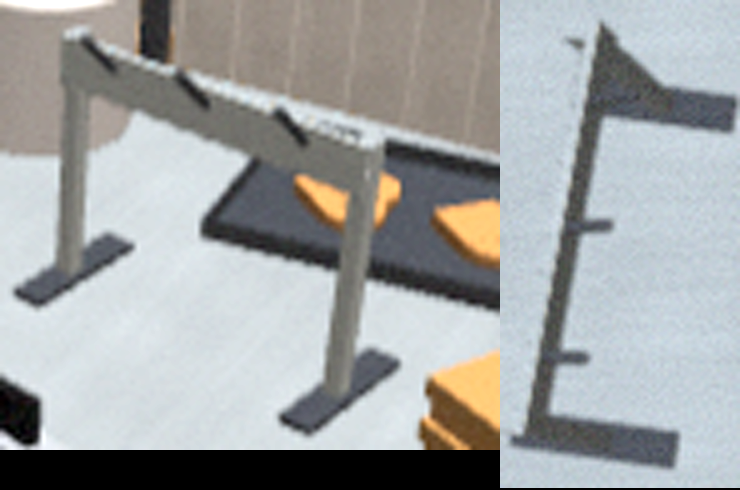

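```bash
cat >> h.py <<'E'
def pose(p,L): # L local pts, p x,y,yaw
    c,s=np.cos(p[2]),np.sin(p[2]);L=np.asarray(L,float)
    return np.stack([p[0]+c*L[:,0]-s*L[:,1],p[1]+s*L[:,0]+c*L[:,1],L[:,2]],-1)
E
python3 - <<'E'
from h import *
S=lambda u,v:(310+u/5,125+v/5)
T=lambda u,v:(112+(u-500)/4,140+v/4)
e=.0645/2**.5;tip=lambda y:(-.004-e,y,.224+e);root=lambda y:(-.004,y,.224)
def run(off):
    # off: root plane x at bar -x face
    L=[tip(-.09),root(-.09),tip(0),root(0),tip(.09),root(.09),(-.004,-.145,.237),(-.004,.145,.237)]
    P=[S(277,113),S(305,142),S(178,72),S(208,104),S(85,40),S(113,68),S(378,146),S(64,40)]
    Lt=[tip(0),tip(.09)];Pt=[T(611,226),T(588,358)]
    f=lambda p:np.r_[(proj("scene",pose(p,L))-P).ravel(),(proj("top",pose(p,Lt))-Pt).ravel()]
    r=least_squares(f,[.5,.45,1.57]);print(r.x.round(4));print(r.fun.reshape(-1,2).round(2).tolist())
    return r.x
p=run(0)
# independent triangulation of tips
for a,b in((S(178,72),T(611,226)),(S(85,40),T(588,358))):print(tri(a,b))
t=cv2.imread("pics/top0.png");s=cv2.imread("pics/scene0.png")
# tools + guide rib
for pt,ps in(((382.2,183.8),(194.7,289.9)),((383.4,211.8),(222.8,302.7)),((388.5,245.3),(246.4,316.2)),((210,225),(309.5,205.3))):
    X,r=tri(ps,pt)
    m=[k for c,a,k in blobs(t.max(2)<40,25,260) if abs(c-pt).max()<.2][0]
    v,u=np.nonzero(m);ctr=np.mean([u,v],1);w=np.linalg.eigh(np.cov(u,v))[1][:,1]
    z=.018 if pt[0]>300 else .052
    d=(onz("top",ctr+8*w,z)-onz("top",ctr-8*w,z))[:2]
    print("blob",X.round(4),round(r,2),"onz",onz("top",ctr,z).round(4),"yaw",np.degrees(np.arctan2(d[1],d[0])).round(1))
# board wood: hsv
hsv=cv2.cvtColor(t,cv2.COLOR_BGR2HSV)
m=(hsv[...,1]>70)&(hsv[...,0]<30);m[:,:255]=0
for c,a,k in blobs(m,1000,4000):
    if abs(c-np.array([293,226])).max()<12:
        cn=cv2.findContours(k.astype(np.uint8),0,1)[0][0];R=cv2.minAreaRect(cn);print(R)
        B=np.array([onz("top",q,.018) for q in cv2.boxPoints(R)]);print(B.round(4),B.mean(0))
        print(np.linalg.norm(B-np.roll(B,1,0),axis=1))
M=[(110+u/3.55,140+v/3.55) for u,v in((470,142),(706,115),(722,233),(490,333))]
Q=[onz("top",q,0) for q in M];print(np.round(Q,4))
E
```

```text
[0.553  0.4012 1.414 ]
[[-0.27, -1.56], [-0.07, -0.64], [-0.67, -0.8], [-0.4, -0.46], [-0.94, -1.35], [0.14, -0.2], [-1.49, 0.21], [-0.64, -1.56], [0.24, -2.1], [-0.03, -1.76]]
(array([0.54249038, 0.35587954, 0.26287767]), np.float64(1.2749702737234963))
(array([0.45427759, 0.36994459, 0.26077284]), np.float64(1.2959801432323597))
blob [ 0.5415 -0.3757  0.1101] 33.13 onz [ 0.6108 -0.3452  0.018 ] yaw 90.2
blob [ 0.5219 -0.3462  0.0102] 0.15 onz [ 0.5206 -0.3449  0.018 ] yaw 95.4
blob [ 0.4837 -0.3236 -0.1093] 35.13 onz [ 0.4144 -0.3558  0.018 ] yaw 99.4
blob [0.488  0.2021 0.0296] 0.28 onz [0.485  0.1985 0.052 ] yaw 169.5
((292.5939025878906, 226.71546936035156), (56.553306579589844, 43.518714904785156), 3.012787342071533)
[[ 0.4165  0.0365  0.018 ]
 [ 0.5542  0.0274  0.018 ]
 [ 0.5413 -0.1513  0.018 ]
 [ 0.404  -0.1401  0.018 ]] [ 0.47900422 -0.0569052   0.018     ]
[0.17705635 0.1379987  0.17919399 0.13778037]
[[ 0.6353  0.1016  0.    ]
 [ 0.6563 -0.1137  0.    ]
 [ 0.5472 -0.1254  0.    ]
 [ 0.4605  0.085   0.    ]]
```

Emit:
jog_arm([
  [0,0,-0.5,0,0,0.353],
  [0,0,-0.5,0,0,0.353],
  [0,0,-0.5,0,0,0.353],
  [0,0,-0.5,0,0,0.353],
  [0,0,-0.5,0,0,0.353],
  [0,0,-0.5,0,0,0.353],
  [0,0,-0.5,0,0,0.353],
  [0,0,-0.5,0,0,0.353],
  [0,0,-0.5,0,0,0.353],
  [0,0,-0.5,0,0,0.353],
], hand=-1)

```text
time_s: 0.93
eef_pos: [0.2887, 0.582, 0.3058]
tcp_rot: [2.224, 2.218, -0.001]
ft_force: [0.2, 0.1, -0.3]
width: -0.002
grip_force: 0.0
```

```bash
cat >> h.py <<'E'
from scipy.spatial.transform import Rotation as Ro
def to(pos,yawy,tilt=0,cur=None):
    """jog numbers from the present (or given) pose to pos, tool y at yawy deg, z down; tilt deg turns tool about its y"""
    if cur is None:
        o=readout.get_obs();p0=o["eef_pos"];R0=Ro.from_rotvec(o["tcp_rot"])
    else: p0,R0=cur
    R1=goalR(yawy,tilt)
    d=R0.inv().apply(np.array(pos)-p0)/.15;a=(R0.inv()*R1).as_rotvec()/np.pi
    print("jog",d.round(3),a.round(3));return np.array(pos),R1
def goalR(yawy,tilt=0):
    c,s=np.cos(np.radians(yawy)),np.sin(np.radians(yawy))
    return Ro.from_matrix(np.array([[-s,c,0],[c,s,0],[0,0,-1]]).T.T)*Ro.from_euler("y",tilt,degrees=True)
E
python3 - <<'E'
from h import *
to((.33,.432,.305),0)
s=cv2.imread("pics/scene0.png");t=cv2.imread("pics/top0.png")
g=cv2.resize(s[125:170,310:400],None,fx=5,fy=5,interpolation=cv2.INTER_CUBIC).max(2)
for c,a,k in blobs((g<62),150,900):
    v,u=np.nonzero(k);print("scene",(310+(c+.5)/5-.5).round(2)[0],(125+(c+.5)/5-.5).round(2)[1],a,u.min(),u.max(),v.min(),v.max())
print(t[190:203,122:142].max(2))
E
```

```text
jog [-0.999  0.278  0.006] [-0.     0.    -0.001]
scene 329.92 136.39 713 79 123 38 78
scene 348.06 143.24 799 171 212 71 114
scene 368.06 150.76 776 268 312 110 152
scene 322.42 163.29 163 63 66 167 224
[[114 117 118 119 126 121 106  54  45  41  49  77 115 114 119 118 117 119
  114 120]
 [118 119 122 118 122 119  95  51  49  46  46  87 116 120 117 119 119 120
  121 120]
 [119 119 116 121 124 112  76  46  44  43  50  89 121 119 121 121 121 121
  121 121]
 [119 121 119 120 124 106  61  53  46  48  58  94 118 118 120 122 121 121
  121 118]
 [119 122 123 124 129 108  53  44  37  51  57  86  98 104 102 101 101 101
  111 118]
 [120 120 126 125 123 108  58  51  48  49  54  63  73  66  63  66  66  74
   98 119]
 [123 123 122 129 120  95  54  54  58  58  51  50  52  49  53  53  55  63
   96 123]
 [119 121 122 126 114  80  51  45  49  50  50  53  54  58  65  62  68  79
  106 119]
 [117 116 115 124 104  65  44  39  39  51  72  94  97  97  99 100 103 107
  118 121]
 [116 116 115 121 105  52  44  46  47  66  98 122 118 117 120 120 120 121
  121 119]
 [117 120 119 122 104  52  44  48  40  70 108 121 120 118 118 118 117 121
  118 121]
 [120 120 120 121 101  53  44  48  48  74 114 119 118 116 119 121 122 119
  115 118]
 [120 120 121 116  95  51  44  47  48  91 119 121 121 116 118 114 119 119
  117 118]]
```

Emit:
jog_arm([
  [-1,0.27,0,0,0,0],
  [-1,0.27,0,0,0,0],
  [-1,0.27,0,0,0,0],
  [-1,0.27,0,0,0,0],
  [-1,0.27,0,0,0,0],
])

```text
time_s: 1.35
eef_pos: [0.3331, 0.4252, 0.3065]
tcp_rot: [2.224, 2.215, -0.003]
ft_force: [0.7, -0.0, -0.1]
width: 0.001
grip_force: 0.0
```

Emit:
jog_arm([
  [-1,0.27,0,0,0,0],
  [-1,0.27,0,0,0,0],
  [-1,0.27,0,0,0,0],
  [-1,0.27,0,0,0,0],
  [-1,0.27,0,0,0,0],
])

```text
time_s: 1.77
eef_pos: [0.3724, 0.2758, 0.3064]
tcp_rot: [2.225, 2.216, -0.002]
ft_force: [0.4, -0.3, -0.5]
width: -0.004
grip_force: 0.0
```

Emit:
jog_arm([
  [-1,0.27,0,0,0,0],
  [-1,0.27,0,0,0,0],
  [-1,0.27,0,0,0,0],
  [-1,0.27,0,0,0,0],
  [-1,0.27,0,0,0,0],
])

```text
time_s: 2.18
eef_pos: [0.4124, 0.1264, 0.3066]
tcp_rot: [2.226, 2.215, -0.0]
ft_force: [0.6, 0.4, -0.0]
width: 0.002
grip_force: 0.0
```

Emit:
jog_arm([
  [-1,0.27,0,0,0,0],
  [-1,0.27,0,0,0,0],
  [-1,0.27,0,0,0,0],
  [-1,0.27,0,0,0,0],
  [-1,0.27,0,0,0,0],
])

```text
time_s: 2.6
eef_pos: [0.4529, -0.0234, 0.3068]
tcp_rot: [2.224, 2.214, -0.001]
ft_force: [-0.1, -0.1, 0.6]
width: -0.003
grip_force: 0.0
```

Emit:
jog_arm([
  [-1,0.1,0.8,0,0,0],
  [-1,0.1,0.8,0,0,0],
  [-1,0.1,0.8,0,0,0],
  [-1,0.1,0.8,0,0,0],
  [-1,0.1,0.8,0,0,0],
  [-1,0.1,0.8,0,0,0],
])

```text
time_s: 3.1
eef_pos: [0.465, -0.1708, 0.1833]
tcp_rot: [-2.221, -2.218, 0.008]
ft_force: [-0.6, 0.0, 0.3]
width: 0.001
grip_force: 0.0
```

```bash
python3 - <<'E'
from h import *
m=.060/2**.5/2; e=.0645/2**.5
md=lambda y:(-.004-e/2,y,.224+e/2)
L=[md(-.09),md(0),md(.09)];P=np.array([(368.06,150.76),(348.06,143.24),(329.92,136.39)])
def f(p):
    a=proj("scene",pose(p,L))-P
    tp=proj("top",pose(p,[(-.004-e,0,.224+e)]))[0]-(139.8,195.9)
    return np.r_[a.ravel(),tp]
r=least_squares(f,[.55,.4,1.4]);print(r.x.round(4),r.fun.round(2))
for k,y in enumerate((-.09,0,.09)):print(k,pose(r.x,[(-.004,y,.224),(-.004-.0424,y,.2664)]).round(4).tolist())
to((.471,-.185,.006),5.5)
E
```

```text
[0.5538 0.3998 1.3792] [-0.65 -0.88 -0.12 -1.09 -0.14 -1.46  0.6  -1.18]
0 [[0.6414, 0.3787, 0.224], [0.6334, 0.3371, 0.2664]]
1 [[0.5531, 0.3959, 0.224], [0.545, 0.3542, 0.2664]]
2 [[0.4647, 0.413, 0.224], [0.4567, 0.3714, 0.2664]]
jog [-0.092  0.046  1.182] [-0.002  0.001 -0.031]
```

Emit:
jog_arm([
  [-0.092,0.05,0.6,0,0,-0.031],
  [-0.092,0.05,0.9,0,0,-0.031],
  [-0.092,0.05,1.0,0,0,-0.031],
  [-0.1,0.05,1.0,0,0,-0.031],
])

```text
time_s: 3.43
eef_pos: [0.4738, -0.1799, 0.033]
tcp_rot: [-2.102, -2.33, 0.0]
ft_force: [-0.1, -0.0, -0.8]
width: 0.003
grip_force: 0.0
```

Emit:
jog_arm([
  [0,0,0.1,0,0,0],
  [0,0,0.17,0,0,0],
  [0,0,0.17,0,0,0],
])

```text
time_s: 3.68
eef_pos: [0.474, -0.1808, 0.0093]
tcp_rot: [-2.104, -2.329, 0.0]
ft_force: [-0.1, 0.3, 0.2]
width: 0.002
grip_force: 0.0
```

Emit:
jog_arm([
  [0.05,0,0,0,0,0],
  [0.1,0,0,0,0,0],
  [0.15,0,0,0,0,0],
  [0.2,0,0,0,0,0],
  [0.25,0,0,0,0,0],
  [0.3,0,0,0,0,0],
  [0.35,0,0,0,0,0],
  [0.4,0,0,0,0,0],
  [0.42,0,0,0,0,0],
  [0.42,0,0,0,0,0],
])

```text
time_s: 4.52
eef_pos: [0.4689, -0.1198, 0.0117]
tcp_rot: [2.107, 2.327, 0.001]
ft_force: [-0.0, -3.0, 2.2]
width: 0.0
grip_force: 1.6
```

Emit:
jog_arm([
  [-0.1,0,0,0,0,0],
  [-0.1,0,-0.8,0,0,0],
  [-0.1,0,-0.8,0,0,0],
  [-0.1,0,-0.8,0,0,0],
  [-0.1,0,-0.8,0,0,0],
], hand=1)

```text
time_s: 4.93
eef_pos: [0.4731, -0.1352, 0.1364]
tcp_rot: [2.105, 2.323, 0.01]
ft_force: [0.9, -0.9, 0.0]
width: 0.702
grip_force: 0.0
```

Emit:
jog_arm([
  [1,0.1,0,0,0,0],
  [1,0.1,0,0,0,0],
  [1,0.1,0,0,0,0],
  [1,0.1,0,0,0,0],
  [1,0.1,0,0,0,0],
])

```text
time_s: 5.35
eef_pos: [0.4691, 0.0237, 0.1305]
tcp_rot: [-2.095, -2.336, -0.003]
ft_force: [0.1, -0.3, 0.2]
width: 1.0
grip_force: 0.0
```

Emit:
jog_arm([
  [1,0.2,0,0,0,-0.41],
  [1,0.2,0,0,0,-0.41],
  [1,0.2,0,0,0,-0.41],
  [1,0.2,0,0,0,-0.41],
  [1,0.2,0,0,0,-0.41],
  [1,0.2,0,0,0,-0.41],
  [1,0.2,0,0,0,-0.41],
  [1,0.2,0,0,0,-0.41],
  [1,0.2,0,0,0,-0.41],
  [1,0.2,0,0,0,-0.41],
])

```text
time_s: 6.18
eef_pos: [0.4843, 0.1683, 0.1309]
tcp_rot: [-0.338, -3.122, -0.0]
ft_force: [-0.9, -0.8, -0.3]
width: 1.002
grip_force: 0.0
```

```bash
python3 - <<'E'
from h import *
to((.4875,.201,.016),79.5)
E
```

```text
jog [0.025 0.218 0.766] [ 0.   -0.   -0.01]
```

Emit:
jog_arm([
  [0.025,0.218,0,0,0,-0.01],
  [0.025,0.218,0.3,0,0,-0.01],
  [0.025,0.218,0.5,0,0,-0.01],
  [0.025,0.218,0.7,0,0,-0.01],
  [0.025,0.218,0.766,0,0,-0.01],
  [0.025,0.218,0.766,0,0,-0.01],
])

```text
time_s: 6.68
eef_pos: [0.4862, 0.2, 0.0139]
tcp_rot: [-0.299, -3.123, 0.004]
ft_force: [-0.5, 0.3, 0.6]
width: 1.003
grip_force: 0.0
```

Emit:
jog_arm([
  [0,0,0,0,0,0],
  [0,0,0,0,0,0],
  [0,0,0,0,0,0],
  [0,0,0,0,0,0],
  [0,0,0,0,0,0],
  [0,0,0,0,0,0],
  [0,0,0,0,0,0],
  [0,0,0,0,0,0],
], hand=-1)

```text
time_s: 7.35
eef_pos: [0.489, 0.2011, 0.0167]
tcp_rot: [0.3, 3.126, 0.001]
ft_force: [-1.7, -0.5, 6.8]
width: 0.157
grip_force: 59.6
```

```bash
python3 - <<'E'
from h import *
o=readout.get_obs();print(o["eef_pos"],o["width"],o["grip_force"])
t=snap("top","top1")
crop(t,180,140,335,265,5,"c1")
hsv=cv2.cvtColor(t,cv2.COLOR_BGR2HSV)
m=(hsv[...,1]>70)&(hsv[...,0]<30);m[:,:250]=0
for c,a,k in blobs(m,1000,4000):
    cn=cv2.findContours(k.astype(np.uint8),0,1)[0][0];R=cv2.minAreaRect(cn);print(R)
    B=np.array([onz("top",q,.018) for q in cv2.boxPoints(R)]);print(B.round(4),B.mean(0))
E
```

```text
[0.48896718 0.20108612 0.01666614] 0.15674354889846143 59.591601490974426
((351.80560302734375, 87.48493957519531), (57.536231994628906, 57.649864196777344), 65.37643432617188)
[[ 0.9845 -0.1368  0.018 ]
 [ 1.0643 -0.3124  0.018 ]
 [ 0.8825 -0.383   0.018 ]
 [ 0.805  -0.2096  0.018 ]] [ 0.9340651  -0.26046897  0.018     ]
((281.4848937988281, 108.65281677246094), (37.59486389160156, 38.02486801147461), 42.51044845581055)
[[ 0.8632  0.0581  0.018 ]
 [ 0.9571 -0.0273  0.018 ]
 [ 0.8686 -0.116   0.018 ]
 [ 0.7761 -0.0306  0.018 ]] [ 0.86623335 -0.02897852  0.018     ]
((467.0588073730469, 141.23529052734375), (82.06525421142578, 18.867338180541992), 57.52880859375)
[[ 0.8454 -0.5339  0.018 ]
 [ 0.8786 -0.5877  0.018 ]
 [ 0.6459 -0.7129  0.018 ]
 [ 0.614  -0.6599  0.018 ]] [ 0.74596536 -0.62360318  0.018     ]
((280.0188903808594, 227.0660400390625), (56.52399826049805, 43.43879699707031), 5.856013774871826)
[[ 0.421   0.0788  0.018 ]
 [ 0.5579  0.0635  0.018 ]
 [ 0.536  -0.1144  0.018 ]
 [ 0.3997 -0.097   0.018 ]] [ 0.4786306  -0.01725914  0.018     ]
```

View pics/c1.png

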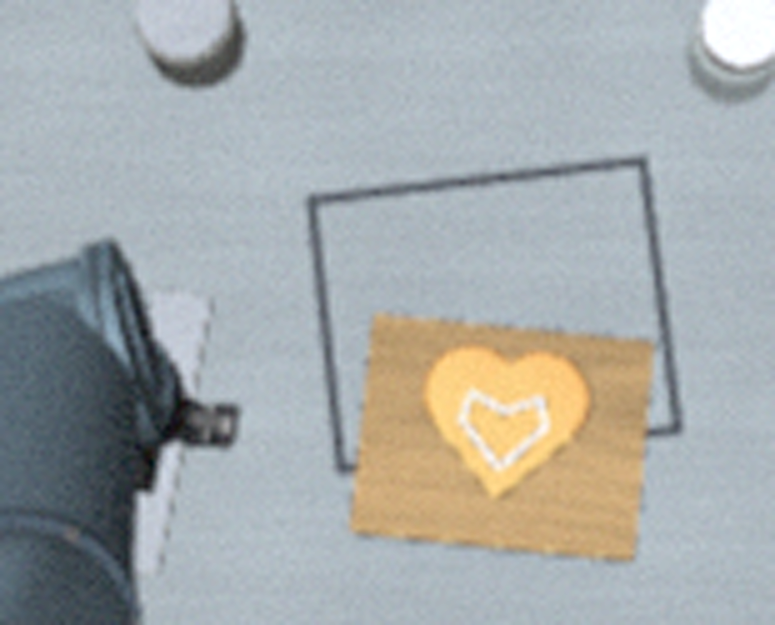

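Emit:
jog_arm([
  [0,0,-0.25,0,0,0],
  [0,0,-0.5,0,0,0],
  [0,0,-0.75,0,0,0],
  [0,0,-0.9,0,0,0],
  [0,0,-0.9,0,0,0.08],
  [0,0,-0.9,0,0,0.12],
  [0,0,-0.9,0,0,0.16],
  [0,0,-0.9,0,0,0.2],
  [0,0,-0.9,0,0,0.24],
  [0,0,-0.9,0,0,0.24],
])

```text
time_s: 8.23
eef_pos: [0.488, 0.2007, 0.1507]
tcp_rot: [-1.432, -2.795, 0.001]
ft_force: [0.4, -0.5, -1.2]
width: 0.157
grip_force: 59.0
```

Emit:
jog_arm([
  [0,0,0,0,0,0.04],
  [0,0,0,0,0,0.08],
  [0,0,0,0,0,0.12],
  [0,0,0,0,0,0.16],
  [0,0,0,0,0,0.2],
  [0,0,0,0,0,0.24],
  [0,0,0,0,0,0.24],
])

```text
time_s: 8.82
eef_pos: [0.4879, 0.2009, 0.1505]
tcp_rot: [2.359, 2.075, -0.002]
ft_force: [-0.6, 0.1, -1.5]
width: 0.152
grip_force: 59.0
```

```bash
python3 - <<'E'
from h import *
P=[(180+(u+.5)/5-.5,140+(v+.5)/5-.5) for u,v in((311,199),(643,160),(678,432),(345,468))]
Q=np.array([onz("top",p,0) for p in P]);print(Q.round(4),Q.mean(0),[np.degrees(np.arctan2(*(d))) for d in((Q[0]-Q[3])[[1,0]],(Q[1]-Q[2])[[1,0]],(Q[1]-Q[0])[[0,1]]*[1,-1],(Q[2]-Q[3])[[0,1]]*[1,-1])])
print(readout.get_obs()["eef_pos"]);to((.386,-.008,.15),-7)
E
```

```text
[[ 0.6373  0.1035  0.    ]
 [ 0.6589 -0.1116  0.    ]
 [ 0.4815 -0.1294  0.    ]
 [ 0.4624  0.0831  0.    ]] [ 0.56003049 -0.01358346  0.        ] [np.float64(6.648874403386458), np.float64(5.721555482075757), np.float64(5.729062387026322), np.float64(5.138403444072339)]
[0.48788563 0.20089212 0.15051456]
jog [-1.468 -0.496  0.005] [-0.     0.    -0.002]
```

Emit:
jog_arm([
  [-0.75,-0.25,0,0,0,0],
  [-0.75,-0.25,0,0,0,0],
  [-0.75,-0.25,0,0,0,0],
  [-0.75,-0.25,0,0,0,0],
])

```text
time_s: 9.15
eef_pos: [0.4329, 0.0872, 0.1504]
tcp_rot: [-2.358, -2.073, 0.008]
ft_force: [-1.0, -0.5, -2.9]
width: 0.155
grip_force: 59.2
```

Emit:
jog_arm([
  [-0.72,-0.25,0,0,0,0],
  [-0.72,-0.25,0,0,0,0],
  [-0.72,-0.25,0,0,0,0],
  [-0.72,-0.25,0,0,0,0],
  [-0.72,-0.25,0.4,0,0,0],
  [-0.72,-0.25,0.6,0,0,0],
  [-0.72,-0.25,0.6,0,0,0],
])

```text
time_s: 9.73
eef_pos: [0.3833, -0.0087, 0.0567]
tcp_rot: [-2.348, -2.08, 0.011]
ft_force: [-0.5, 0.2, -1.6]
width: 0.149
grip_force: 59.2
```

```bash
python3 - <<'E'
from h import *
print(readout.get_obs()["eef_pos"],readout.get_obs()["q"].round(2));to((.386,-.008,.024),-7)
E
```

```text
[ 0.38329538 -0.00865219  0.05673664] [-0.53  0.5   0.53  2.34 -0.59  0.44  0.36]
jog [0.007 0.019 0.218] [-0.003  0.001  0.   ]
```

Emit:
jog_arm([
  [0,0,0.1,0,0,0],
  [0,0,0.218,0,0,0],
  [0,0,0.218,0,0,0],
  [0,0.05,0.218,0,0,0],
  [0,0.1,0.218,0,0,0],
  [0,0.15,0.218,0,0,0],
  [0,0.2,0.218,0,0,0],
  [0,0.25,0.218,0,0,0],
  [0,0.3,0.218,0,0,0],
])

```text
time_s: 10.48
eef_pos: [0.4303, -0.0138, 0.0288]
tcp_rot: [-2.352, -2.078, 0.003]
ft_force: [-8.3, 1.5, 3.7]
width: 0.156
grip_force: 60.7
```

Emit:
jog_arm([
  [0.01,0.04,0,0,0,-0.01],
  [0.02,0.08,0,0,0,-0.02],
  [0.03,0.12,0,0,0,-0.03],
  [0.04,0.16,0,0,0,-0.04],
  [0.06,0.2,0,0,0,-0.05],
  [0.08,0.24,0,0,0,-0.06],
  [0.09,0.265,0,0,0,-0.07],
  [0.099,0.28,0,0,0,-0.07],
  [0.099,0.287,0,0,0,-0.07],
  [0.099,0.287,0,0,0,-0.07],
])

```text
time_s: 11.32
eef_pos: [0.4759, -0.0046, 0.0283]
tcp_rot: [-2.111, -2.326, 0.0]
ft_force: [-4.1, -1.2, -0.2]
width: 0.156
grip_force: 60.4
```

```bash
python3 - <<'E'
from h import *
print(readout.get_obs()["eef_pos"]);to((.4724,-.0045,.024),5.7)
t=snap("top","top2");crop(t,210,140,335,260,5,"c2")
E
```

```text
[ 0.47592935 -0.00462964  0.02832112]
jog [ 0.003 -0.023  0.029] [-0.    -0.    -0.001]
```

View pics/c2.png

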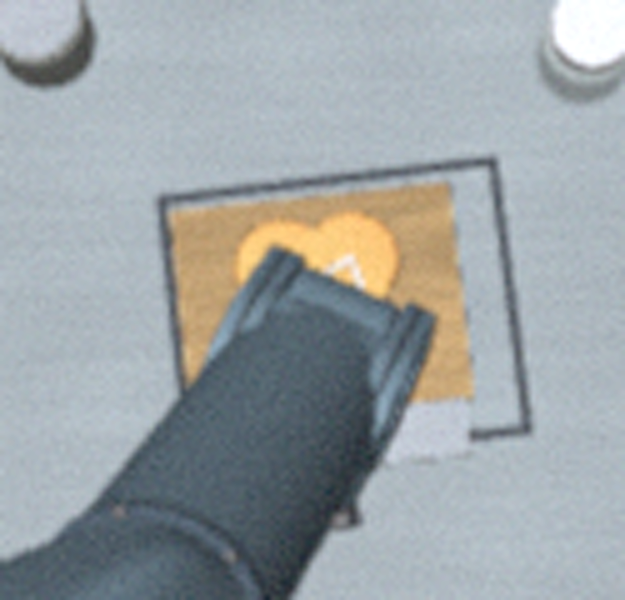

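```bash
python3 - <<'E'
from h import *
C=lambda u,v:(210+(u+.5)/5-.5,140+(v+.5)/5-.5)
B=[onz("top",C(*q),.018) for q in((168,211),(452,183),(473,399))]
print(np.round(B,4)); e=B[1]-B[0];print(np.degrees(np.arctan2(e[0],-e[1])),np.linalg.norm(e),np.linalg.norm(B[2]-B[1]))
c=(B[0]+B[2])/2;print("centre",c)
y=np.radians(5.7);d=c[:2]-[.560,-.0136];print("in mark frame",d@[np.cos(y),np.sin(y)],d@[-np.sin(y),np.cos(y)])
E
```

```text
[[ 0.6257  0.0976  0.018 ]
 [ 0.6404 -0.084   0.018 ]
 [ 0.5011 -0.0941  0.018 ]]
4.635989933703981 0.18226648475144838 0.13963251302485752
centre [0.56339018 0.00178133 0.018     ]
in mark frame 0.004901086179000373 0.014968569804163816
```

Emit:
jog_arm([
  [0,-0.1,0,0,0,0],
  [0,-0.1,-0.2,0,0,0],
  [0,-0.1,-0.4,0,0,0],
  [0.2,0.0,-0.4,0,0,0],
  [0.45,0.25,-0.4,0,0,0],
  [0.7,0.5,-0.4,0,0,0],
  [1,0.5,-0.4,0,0,0],
  [1,0.5,-0.4,0,0,0],
])

```text
time_s: 12.03
eef_pos: [0.5395, 0.1592, 0.0891]
tcp_rot: [2.105, 2.331, 0.011]
ft_force: [0.2, 0.7, -2.4]
width: 0.152
grip_force: 60.3
```

Emit:
jog_arm([
  [0.285,0.05,0,0,0,0],
  [0.285,0.05,0,0,0,0],
  [0.285,0.05,0.2,0,0,0],
  [0.285,0.05,0.4,0,0,0],
  [0.285,0.05,0.42,0,0,0],
  [0.285,0.05,0.42,0,0,0],
])

```text
time_s: 12.53
eef_pos: [0.539, 0.1952, 0.0243]
tcp_rot: [-2.111, -2.325, 0.003]
ft_force: [-0.9, -0.7, -2.3]
width: 0.157
grip_force: 60.1
```

```bash
python3 - <<'E'
from h import *
print(readout.get_obs()["eef_pos"]);to((.5422,.1655,.024),5.7)
E
```

```text
[0.53896954 0.19518291 0.024291  ]
jog [-0.199  0.002  0.002] [-0.001  0.    -0.001]
```

Emit:
jog_arm([
  [-0.05,0,0,0,0,0],
  [-0.1,0,0,0,0,0],
  [-0.14,0,0,0,0,0],
  [-0.17,0,0,0,0,0],
  [-0.19,0,0,0,0,0],
  [-0.199,0,0,0,0,0],
  [-0.199,0,0,0,0,0],
])

```text
time_s: 13.12
eef_pos: [0.544, 0.1672, 0.0271]
tcp_rot: [-2.112, -2.325, -0.008]
ft_force: [-0.8, 7.0, 1.7]
width: 0.155
grip_force: 60.8
```

Emit:
jog_arm([
  [0.05,0,0,0,0,0],
  [0.1,0,0,0,0,0],
  [0.15,0,0,0,0,0],
  [0.15,0,-0.2,0,0,0],
  [0.15,0,-0.4,0,0,0],
  [0.15,0,-0.4,0,0,0],
])

```text
time_s: 13.62
eef_pos: [0.5437, 0.1886, 0.0899]
tcp_rot: [2.11, 2.322, 0.01]
ft_force: [1.6, 0.3, -1.6]
width: 0.153
grip_force: 60.5
```

```bash
python3 - <<'E'
from h import *
print(readout.get_obs()["eef_pos"])
t=snap("top","top3");crop(t,160,140,335,260,4.5,"c3")
E
```

```text
[0.54366999 0.18861415 0.08988559]
```

View pics/c3.png

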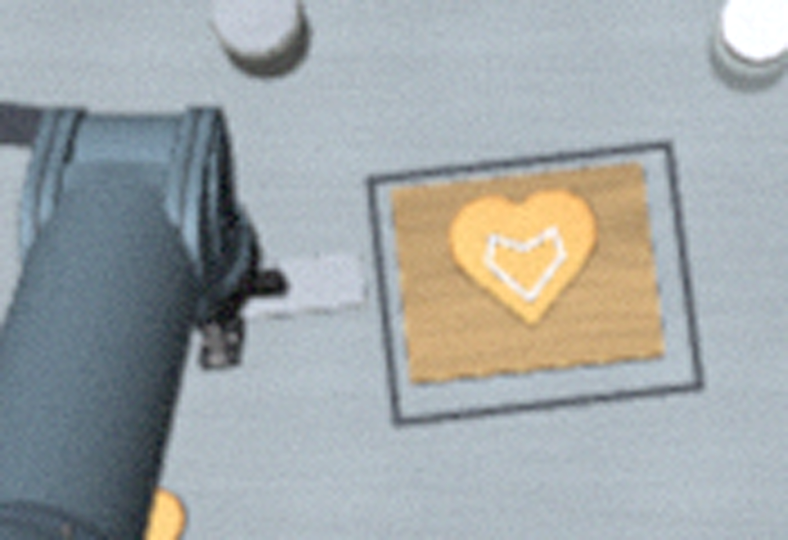

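```bash
cat >> h.py <<'E'
def board(t):
    hsv=cv2.cvtColor(t,cv2.COLOR_BGR2HSV);m=(hsv[...,1]>70)&(hsv[...,0]<30);m[:,:225]=0
    for c,a,k in blobs(m,1200,4000):
        if abs(c-np.array([278,200])).max()<20:
            cn=cv2.findContours(k.astype(np.uint8),0,1)[0][0]
            B=np.array([onz("top",q,.018)[:2] for q in cv2.boxPoints(cv2.minAreaRect(cn))])
            l=[B[1]-B[0],B[2]-B[1]];e=max(l,key=np.linalg.norm);e=e*np.sign(e[1])
            yaw=np.arctan2(-e[0],e[1]);c=B.mean(0);d=c-[.560,-.0136];y=np.radians(5.7)
            print("board",c.round(4),np.degrees(yaw).round(2),[np.linalg.norm(x).round(4) for x in l],"mark frame",(d@[np.cos(y),np.sin(y)]).round(4),(d@[-np.sin(y),np.cos(y)]).round(4))
            return c,yaw
E
python3 - <<'E'
from h import *
t=cv2.imread("pics/top3.png");c,y=board(t)
n=np.array([np.cos(y),np.sin(y)])
cur=None
for off in(.11,.088):
    g=c-off*n;cur=to((g[0],g[1],.09 if off>.1 else .0167),np.degrees(y),cur=cur)
C=lambda u,v:(160+(u+.5)/4.5-.5,140+(v+.5)/4.5-.5)
print("guide end",[onz("top",C(*q),.083).round(4) for q in((360,255),(366,305))])
E
```

```text
board [ 0.564 -0.008] 5.36 [np.float64(0.1784), np.float64(0.1379)] mark frame 0.0045 0.0052
jog [-1.316 -0.716 -0.02 ] [ 0.002 -0.     0.001]
jog [0.    0.147 0.489] [0. 0. 0.]
guide end [array([0.5677, 0.1037, 0.083 ]), array([0.5334, 0.0998, 0.083 ])]
```

Emit:
jog_arm([
  [-0.2,-0.3,0,0,0,0],
  [-0.45,-0.6,0,0,0,0],
  [-0.7,-0.716,0,0,0,0],
  [-0.95,-0.716,0,0,0,0],
  [-1,-0.716,0,0,0,0],
  [-1,-0.716,0,0,0,0],
])

```text
time_s: 14.17
eef_pos: [0.4456, 0.0218, 0.0849]
tcp_rot: [2.122, 2.316, -0.005]
ft_force: [-0.0, 0.5, -1.4]
width: 0.153
grip_force: 60.4
```

Emit:
jog_arm([
  [-0.2,0,0,0,0,0],
  [-0.31,0,0,0,0,0],
  [-0.31,0,0.2,0,0,0],
  [-0.31,0,0.4,0,0,0],
  [-0.31,0,0.43,0,0,0],
  [-0.31,0,0.43,0,0,0],
])

```text
time_s: 14.67
eef_pos: [0.4503, -0.0182, 0.0191]
tcp_rot: [-2.11, -2.322, 0.005]
ft_force: [0.1, -0.1, -1.5]
width: 0.158
grip_force: 60.3
```

```bash
python3 - <<'E'
from h import *
o=readout.get_obs();print(o["eef_pos"],o["ft_force"])
t=snap("top","top4");c,y=board(t) or (None,None)
E
```

```text
[ 0.45026713 -0.0181525   0.019126  ] [ 0.14649717 -0.06493498 -1.52510357]
board [ 0.5647 -0.0079] 5.36 [np.float64(0.1784), np.float64(0.1364)] mark frame 0.0052 0.0052
```

Emit:
jog_arm([
  [0,0,0.015,0,0,0],
  [0,0.04,0.015,0,0,0],
  [0,0.08,0.015,0,0,0],
  [0,0.11,0.015,0,0,0],
  [0,0.13,0.015,0,0,0],
  [0,0.145,0.015,0,0,0],
  [0,0.16,0.015,0,0,0],
  [0,0.16,0.015,0,0,0],
])

```text
time_s: 15.38
eef_pos: [0.4767, -0.0159, 0.0185]
tcp_rot: [2.112, 2.325, 0.0]
ft_force: [0.0, 0.7, -1.6]
width: 0.154
grip_force: 60.3
```

Emit:
jog_arm([
  [0,0.005,0,0,0,0],
  [0,0.01,0,0,0,0],
  [0,0.015,0,0,0,0],
  [0,0.02,0,0,0,0],
  [0,0.02,0,0,0,0],
])

```text
time_s: 15.8
eef_pos: [0.4772, -0.0158, 0.0181]
tcp_rot: [-2.111, -2.323, 0.003]
ft_force: [-5.5, -0.4, 1.4]
width: 0.156
grip_force: 60.9
```

Emit:
jog_arm([
  [0,0.005,0.007,0,0,0],
  [0,0.008,0.012,0,0,0],
  [0,0.008,0.012,0,0,0],
  [0,0.008,0.012,0,0,0],
])

```text
time_s: 16.13
eef_pos: [0.4773, -0.0157, 0.0168]
tcp_rot: [-2.11, -2.321, 0.004]
ft_force: [-10.0, 0.9, 14.5]
width: 0.157
grip_force: 62.6
```

Emit:
jog_arm([
  [0,0,0,0,0,0],
  [0,0,0,0,0,0],
  [0,0,0,0,0,0],
  [0,0,0,0,0,0],
  [0,0,0,0,0,0],
  [0,0,0,0,0,0],
], hand=0.2)

```text
time_s: 16.63
eef_pos: [0.4815, -0.0155, 0.0169]
tcp_rot: [2.111, 2.324, 0.002]
ft_force: [0.5, -0.0, -0.2]
width: 0.6
grip_force: 0.0
```

Emit:
jog_arm([
  [0,0,-0.2,0,0,0],
  [0,0,-0.5,0,0,0],
  [0,0,-0.8,0,0,0],
  [0,0,-1,0,0,0],
  [-0.3,0,-1,0,0,0],
  [-0.55,0,-1,0,0,0],
  [-0.8,0,-1,0,0,0],
  [-1,0,-1,0,0,0],
  [-1,0,-1,0,0,0],
])

```text
time_s: 17.38
eef_pos: [0.4948, -0.1724, 0.1679]
tcp_rot: [2.118, 2.312, -0.002]
ft_force: [-0.8, -1.0, 0.8]
width: 0.602
grip_force: 0.0
```

Emit:
jog_arm([
  [-0.25,0.1,0,0,0,0],
  [-0.5,0.2,0,0,0,0],
  [-0.75,0.3,0,0,0,0],
  [-1,0.4,0,0,0,0],
  [-1,0.4,0,0,0,0],
  [-1,0.4,0,0,0,0],
])

```text
time_s: 17.88
eef_pos: [0.5687, -0.3111, 0.1664]
tcp_rot: [2.115, 2.321, -0.002]
ft_force: [-0.5, 1.2, 0.1]
width: 0.6
grip_force: 0.0
```

```bash
python3 - <<'E'
from h import *
o=readout.get_obs();print(o["eef_pos"],o["ft_force"])
t=snap("top","top5");c,y=board(t) or (None,None)
crop(t,240,150,330,255,5.5,"c5")
to((.611,-.345,.12),0.2)
E
```

```text
[ 0.56873661 -0.31107815  0.16642971] [-0.52627705  1.19441693  0.10134612]
board [ 0.5755 -0.0072] 5.19 [np.float64(0.1782), np.float64(0.1389)] mark frame 0.016 0.0048
jog [-0.268  0.259  0.308] [-0.    -0.     0.029]
```

View pics/c5.png

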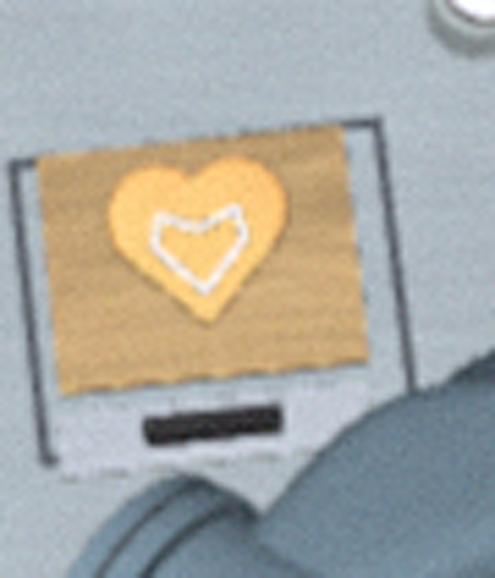

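```bash
cat >> h.py <<'E'
def guide(t,c,y):
    m=t.max(2)<45
    for q,a,k in blobs(m,40,200):
        if 225<q[0]<330 and 195<q[1]<260:
            v,u=np.nonzero(k);w=np.linalg.eigh(np.cov(u,v))[1][:,1]
            for z in(.052,.030):
                p=onz("top",q,z)[:2];d=p-c
                e=(onz("top",q+6*w,z)-onz("top",q-6*w,z))[:2];e*=np.sign(e[1])
                print("rib z",z,a,p.round(4),"yaw",np.degrees(np.arctan2(-e[0],e[1])).round(2),"in board",(d@[np.cos(y),np.sin(y)]).round(4),(d@[-np.sin(y),np.cos(y)]).round(4))
E
python3 - <<'E'
from h import *
t=cv2.imread("pics/top5.png");c,y=board(t);guide(t,c,y)
# gap check: brightness profile along board normal through guide at offsets in y, on z=.008
n=np.array([np.cos(y),np.sin(y)]);s=np.array([-n[1],n[0]])
T=cv2.cvtColor(t,cv2.COLOR_BGR2HSV)
for oy in(-.06,.06):
    P=np.array([[*(c+n*x+s*oy),.008] for x in np.arange(-.125,-.055,.002)])
    uv=proj("top",P).astype(np.float32)
    r=cv2.remap(t,uv[None,:,0].copy(),uv[None,:,1].copy(),cv2.INTER_LINEAR)[0]
    print(oy,[tuple(int(q) for q in z[[0,2]]) for z in r])
E
```

```text
board [ 0.5755 -0.0072] 5.19 [np.float64(0.1782), np.float64(0.1389)] mark frame 0.016 0.0048
rib z 0.052 91 [ 0.4749 -0.0129] yaw 5.72 in board -0.1006 0.0034
rib z 0.03 91 [ 0.4773 -0.0127] yaw 5.72 in board -0.0982 0.0034
-0.06 [(91, 69), (88, 68), (86, 67), (84, 66), (85, 68), (92, 77), (110, 97), (126, 114), (138, 126), (140, 127), (142, 128), (142, 129), (142, 129), (142, 130), (144, 131), (143, 130), (141, 129), (142, 130), (142, 131), (143, 133), (141, 130), (138, 126), (131, 120), (127, 115), (124, 111), (127, 113), (122, 110), (109, 103), (93, 110), (80, 121), (81, 132), (81, 135), (80, 134), (83, 138), (86, 140)]
0.06 [(132, 120), (132, 119), (127, 114), (114, 106), (117, 109), (125, 114), (139, 125), (144, 130), (145, 132), (141, 129), (140, 128), (141, 131), (141, 130), (140, 128), (139, 127), (139, 126), (140, 127), (141, 128), (141, 129), (140, 128), (140, 128), (140, 128), (136, 124), (133, 120), (129, 117), (128, 115), (123, 112), (109, 105), (92, 109), (77, 118), (80, 131), (82, 138), (82, 138), (81, 135), (80, 133)]
```

```bash
python3 - <<'E'
from h import *
a=to((.62,-.16,.15),5.2);b=to((.682,.0023,.12),5.2,cur=a);to((.682,.0023,.009),5.2,cur=b)
E
```

```text
jog [0.955 0.435 0.108] [-0.    -0.     0.001]
jog [1.04 0.51 0.2 ] [0. 0. 0.]
jog [0.   0.   0.74] [0. 0. 0.]
```

Emit:
jog_arm([
  [0.25,0.12,0,0,0,0],
  [0.5,0.23,0,0,0,0],
  [0.75,0.34,0,0,0,0],
  [0.955,0.435,0,0,0,0],
  [0.955,0.435,0,0,0,0],
], hand=-1)

```text
time_s: 18.35
eef_pos: [0.623, -0.1465, 0.1658]
tcp_rot: [-2.093, -2.336, -0.01]
ft_force: [-0.2, 1.3, 0.2]
width: 0.001
grip_force: 0.0
```

Emit:
jog_arm([
  [0.25,0.15,0,0,0,0],
  [0.5,0.3,0,0,0,0],
  [0.75,0.45,0,0,0,0],
  [1,0.51,0,0,0,0],
  [1,0.51,0.3,0,0,0],
  [1,0.51,0.55,0,0,0],
  [1,0.51,0.55,0,0,0],
])

```text
time_s: 18.93
eef_pos: [0.6753, 0.0011, 0.0763]
tcp_rot: [-2.1, -2.321, 0.012]
ft_force: [-1.6, 0.4, -1.6]
width: 0.003
grip_force: 0.0
```

```bash
python3 - <<'E'
from h import *
print(readout.get_obs()["eef_pos"])
t=snap("top","top6");c,y=board(t) or (0,0)
guide(t,c,y)
to((.682,.0023,.009),5.2)
E
```

```text
[0.67526677 0.0011488  0.07631083]
board [ 0.5754 -0.006 ] 5.36 [np.float64(0.1797), np.float64(0.1392)] mark frame 0.0161 0.006
rib z 0.052 91 [ 0.4748 -0.0125] yaw 4.99 in board -0.1008 0.0029
rib z 0.03 91 [ 0.4772 -0.0123] yaw 4.99 in board -0.0984 0.0029
jog [0.018 0.037 0.476] [-0.003 -0.     0.002]
```

Emit:
jog_arm([
  [0.018,0.037,0.2,0,0,0],
  [0.018,0.037,0.4,0,0,0],
  [0.018,0.037,0.45,0,0,0],
  [0.018,0.037,0.45,0,0,0],
])

```text
time_s: 19.32
eef_pos: [0.686, -0.0, 0.0168]
tcp_rot: [-2.112, -2.323, 0.002]
ft_force: [-0.5, 0.5, 0.7]
width: -0.001
grip_force: 0.0
```

Emit:
jog_arm([
  [0,-0.04,0,0,0,0],
  [0,-0.08,0,0,0,0],
  [0,-0.11,0,0,0,0],
  [0,-0.13,0,0,0,0],
  [0,-0.15,0,0,0,0],
  [0,-0.165,0,0,0,0],
  [0,-0.165,0,0,0,0],
])

```text
time_s: 19.9
eef_pos: [0.662, -0.0022, 0.0169]
tcp_rot: [-2.113, -2.325, -0.0]
ft_force: [0.1, 0.3, 0.5]
width: 0.001
grip_force: 0.0
```

Emit:
jog_arm([
  [0,-0.015,0,0,0,0],
  [0,-0.03,0,0,0,0],
  [0,-0.045,0,0,0,0],
  [0,-0.06,0,0,0,0],
  [0,-0.06,0,0,0,0],
])

```text
time_s: 20.32
eef_pos: [0.6529, -0.0031, 0.0165]
tcp_rot: [-2.112, -2.325, 0.001]
ft_force: [0.2, 0.0, 0.3]
width: 0.002
grip_force: 0.0
```

```bash
python3 - <<'E'
from h import *
print(readout.get_obs()["eef_pos"])
t=snap("top","top7");c,y=board(t) or (0,0)
guide(t,c,y)
E
```

```text
[ 0.65285269 -0.00309954  0.01651157]
board [ 0.5755 -0.0088] 5.36 [np.float64(0.1747), np.float64(0.1388)] mark frame 0.0159 0.0032
rib z 0.052 92 [ 0.475  -0.0126] yaw 5.71 in board -0.1004 0.0057
rib z 0.03 92 [ 0.4774 -0.0124] yaw 5.71 in board -0.098 0.0056
```

Emit:
jog_arm([
  [0,0.02,0,0,0,0],
  [0,0.02,0.03,0,0,0],
  [0,0.02,0.055,0,0,0],
  [0,0.02,0.055,0,0,0],
])

```text
time_s: 20.7
eef_pos: [0.6582, -0.0026, 0.0086]
tcp_rot: [2.11, 2.324, 0.003]
ft_force: [4.5, -0.2, 1.8]
width: -0.0
grip_force: 2.1
```

Emit:
jog_arm([
  [0,-0.01,0,0,0,0],
  [0,-0.02,0,0,0,0],
  [0,-0.03,0,0,0,0],
  [0,-0.045,0,0,0,0],
  [0,-0.06,0,0,0,0],
  [0,-0.06,0,0,0,0],
])

```text
time_s: 21.2
eef_pos: [0.6473, -0.0035, 0.0085]
tcp_rot: [2.113, 2.325, 0.0]
ft_force: [3.7, 1.1, 0.4]
width: -0.0
grip_force: 1.8
```

Emit:
jog_arm([
  [0,-0.01,0,0,0,0],
  [0,-0.02,0,0,0,0],
  [0,-0.03,0,0,0,0],
  [0,-0.04,0,0,0,0],
  [0,-0.04,0,0,0,0],
])

```text
time_s: 21.62
eef_pos: [0.6418, -0.0041, 0.0086]
tcp_rot: [2.112, 2.325, 0.001]
ft_force: [5.2, -0.4, -0.9]
width: 0.002
grip_force: 2.2
```

```bash
python3 - <<'E'
from h import *
print(readout.get_obs()["eef_pos"])
t=snap("top","top8");c,y=board(t) or (0,0)
guide(t,c,y)
E
```

```text
[ 0.64182315 -0.00410234  0.00860293]
board [ 0.559  -0.0081] 5.02 [np.float64(0.1784), np.float64(0.1373)] mark frame -0.0005 0.0055
rib z 0.052 92 [ 0.4697 -0.0129] yaw 5.44 in board -0.0894 0.0031
rib z 0.03 92 [ 0.472  -0.0127] yaw 5.44 in board -0.0871 0.0031
```

Emit:
jog_arm([
  [0,0.07,0,0,0,0],
  [0,0.15,0,0,0,0],
  [0,0.15,-0.3,0,0,0],
  [0,0.15,-0.6,0,0,0],
  [-0.2,0.1,-0.85,0,0,0],
  [-0.45,0,-0.85,0,0,0],
  [-0.7,0,-0.85,0,0,0],
  [-1,0,-0.85,0,0,0],
  [-1,0,-0.85,0,0,0],
], hand=0)

```text
time_s: 22.42
eef_pos: [0.6522, -0.1643, 0.1366]
tcp_rot: [2.123, 2.313, -0.01]
ft_force: [-0.8, -1.2, 0.9]
width: 0.499
grip_force: 0.0
```

```bash
python3 - <<'E'
from h import *
for pt,ps in(((382.2,183.8),(246.4,316.2)),((383.4,211.8),(222.8,302.7)),((388.5,245.3),(194.7,289.9))):print(tri(ps,pt))
print(readout.get_obs()["eef_pos"])
t=snap("top","top9");m=t.max(2)<40
c,y=board(t) or (0,0);guide(t,c,y)
for q,a,k in blobs(m,80,160):
    if 370<q[0]<400:print(q,onz("top",q,.016))
a=to((.610,-.2,.11),.2);to((.611,-.345,.11),.2,cur=a)
E
```

```text
(array([ 0.6126894 , -0.34610114,  0.01069306]), np.float64(0.3386934848926163))
(array([ 0.52194782, -0.34616977,  0.01015261]), np.float64(0.148196781588772))
(array([ 0.41520291, -0.35719112,  0.01071547]), np.float64(0.1219665032824247))
[ 0.65222733 -0.16434749  0.13657135]
[381.80172414 183.92241379] [ 0.6106915  -0.34423841  0.016     ]
[383.57522124 211.78761062] [ 0.52093986 -0.34573418  0.016     ]
[388.64761905 245.2       ] [ 0.41497296 -0.35671565  0.016     ]
jog [-0.23  -0.304  0.175] [-0.001  0.001  0.026]
jog [-0.967  0.003  0.   ] [0. 0. 0.]
```

Emit:
jog_arm([
  [-0.2,-0.2,0.1,0,0,0.026],
  [-0.4,-0.28,0.175,0,0,0.026],
  [-0.65,-0.28,0.175,0,0,0.026],
  [-0.9,-0.28,0.175,0,0,0.026],
  [-1,-0.28,0.175,0,0,0.026],
  [-1,-0.28,0.175,0,0,0.026],
])

```text
time_s: 22.97
eef_pos: [0.6255, -0.3116, 0.1091]
tcp_rot: [-2.212, -2.23, 0.006]
ft_force: [-0.7, -0.1, 0.2]
width: 0.499
grip_force: 0.0
```

```bash
python3 - <<'E'
from h import *
print(readout.get_obs()["eef_pos"])
to((.612,-.345,.004),.2)
E
```

```text
[ 0.62552074 -0.31160663  0.10912215]
jog [-0.22  -0.09   0.702] [-0.001  0.001  0.001]
```

Then lift straight and look.

Emit:
jog_arm([
  [-0.22,-0.09,0.1,0,0,0],
  [-0.22,-0.09,0.3,0,0,0],
  [-0.22,-0.09,0.5,0,0,0],
  [-0.22,-0.09,0.65,0,0,0],
  [-0.22,-0.09,0.695,0,0,0],
  [-0.22,-0.09,0.695,0,0,0],
])

```text
time_s: 23.47
eef_pos: [0.6138, -0.3367, 0.0027]
tcp_rot: [-2.2, -2.234, 0.001]
ft_force: [0.1, 0.3, 0.3]
width: 0.499
grip_force: 0.0
```

Emit:
jog_arm([
  [0,0,0,0,0,0],
  [0,0,0,0,0,0],
  [0,0,0,0,0,0],
  [0,0,0,0,0,0],
  [0,0,0,0,0,0],
  [0,0,0,0,0,0],
], hand=-1)

```text
time_s: 23.97
eef_pos: [0.6165, -0.3403, 0.0073]
tcp_rot: [2.204, 2.236, 0.002]
ft_force: [-0.4, 2.0, 5.9]
width: 0.238
grip_force: 60.4
```

Emit:
jog_arm([
  [0,0,-0.15,0,0,0],
  [0,0,-0.4,0,0,0],
  [0,0,-0.65,0,0,0],
  [0,0,-0.9,0,0,0],
  [0,0,-1,0,0,0],
  [0,0,-1,0,0,0],
])

```text
time_s: 24.47
eef_pos: [0.6176, -0.3419, 0.1608]
tcp_rot: [2.2, 2.231, 0.004]
ft_force: [0.5, -1.1, -1.8]
width: 0.237
grip_force: 59.6
```

```bash
python3 - <<'E'
from h import *
t=cv2.imread("pics/top0.png").max(2).astype(float)
def peg(v0,v1,u0,u1):
    d=np.clip(115-t[v0:v1,u0:u1],0,None);rows=(d.sum(1)*np.arange(v0,v1)).sum()/d.sum()
    col=np.clip(t[int(round(rows)),u0:u1+6],0,120);k=np.where(col>87)[0][0];f=(87-col[k-1])/(col[k]-col[k-1])
    return u0+k-1+f,rows
Tp=[peg(193,200,134,139),peg(226,233,128,133)];print(Tp)
e=.0645/2**.5
P=np.array([(368.06,150.76),(348.06,143.24),(329.92,136.39)])
def f(p,free=1):
    z=p[3] if free else 0
    a=proj("scene",pose(p,[(-.004-e/2,y,.224+e/2+z) for y in(-.09,0,.09)]))-P
    b=proj("top",pose(p,[(-.004-e,y,.224+e+z) for y in(0,.09)]))-Tp
    return np.r_[a.ravel(),b.ravel()]
for fr in(1,0):
    r=least_squares(f,[.55,.4,1.4,0],kwargs=dict(free=fr));print(r.x.round(4),r.fun.round(2))
    for y in(-.09,0,.09):print(pose(r.x,[(-.004-.0424,y,.2664+fr*r.x[3])]).round(4))
# gripped tool: view
s=snap("scene","s10");t=snap("top","t10")
a=crop(s,170,215,300,305,5,"c10")
E
```

```text
[(np.float64(139.72727272727272), np.float64(196.04845360824743)), (np.float64(133.80645161290323), np.float64(229.01626016260164))]
[ 0.551   0.4046  1.4148 -0.0078] [-0.28  0.06 -0.14  0.15 -0.59  0.05 -0.18 -0.4  -0.23 -0.2 ]
[[0.6327 0.3448 0.2586]]
[[0.5438 0.3588 0.2586]]
[[0.4549 0.3728 0.2586]]
[0.5523 0.4    1.3919 0.    ] [-0.75 -1.08 -0.38 -1.19 -0.57 -1.45  0.63 -0.99 -0.21 -0.72]
[[0.6326 0.3383 0.2664]]
[[0.5441 0.3543 0.2664]]
[[0.4555 0.3704 0.2664]]
```

View pics/c10.png

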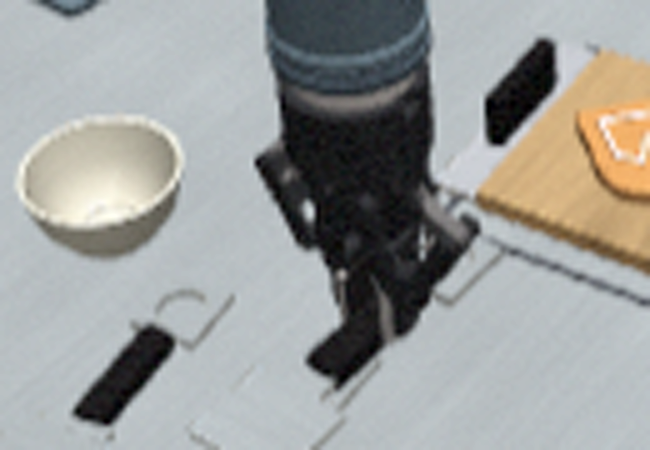

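```bash
cat >> h.py <<'E'
TIP=np.array([[.6327,.342,.262],[.544,.356,.262],[.455,.3715,.262]]);U=np.array([-.117,-.697,.707])
def hang(k,off,s,tilt=30,cur=None,yawy=-9.5):
    R=goalR(yawy,tilt);return to(TIP[k]+s*U-R.apply(off),yawy,tilt,cur)
E
python3 - <<'E'
from h import *
for q in((270.7,264.7),(260.7,274.7)):print(onz("scene",q,.165).round(4))
print(readout.get_obs()["eef_pos"])
E
```

```text
[ 0.6448 -0.2609  0.165 ]
[ 0.6452 -0.3072  0.165 ]
[ 0.61530758 -0.33959265  0.1553114 ]
```

Emit:
jog_arm([
  [0,0,-0.25,0,0,0],
  [0.1,0,-0.5,0,0,0],
  [0.3,0,-0.7,0,0,0],
  [0.55,0,-0.7,0,0,0],
  [0.8,0,-0.7,0,0,0],
  [1,0,-0.7,0,0,0],
  [1,0,-0.7,0,0,0],
])

```text
time_s: 25.15
eef_pos: [0.6139, -0.1799, 0.2573]
tcp_rot: [-2.189, -2.243, -0.003]
ft_force: [0.6, 0.3, -1.9]
width: 0.238
grip_force: 59.5
```

Emit:
jog_arm([
  [0.25,0,0,0,0,0],
  [0.5,0,0,0,0,0],
  [0.75,0,0,0,0,0],
  [1,0,0,0,0,0],
  [1,0,0,0,0,0],
])

```text
time_s: 25.57
eef_pos: [0.6106, -0.0288, 0.2572]
tcp_rot: [-2.187, -2.245, -0.001]
ft_force: [0.7, 1.4, -2.7]
width: 0.237
grip_force: 59.5
```

Emit:
jog_arm([
  [0.25,0,0,0,0,0],
  [0.5,0,0,0,0,0],
  [0.75,0,0,0,0,0],
  [1,0,0,0,0,0],
  [1,0,0,0,0,0],
  [1,0,0,0,0,0],
])

```text
time_s: 26.07
eef_pos: [0.6077, 0.1133, 0.2579]
tcp_rot: [-2.197, -2.242, 0.004]
ft_force: [0.1, -0.5, -1.6]
width: 0.237
grip_force: 59.5
```

```bash
python3 - <<'E'
from h import *
print(readout.get_obs()["eef_pos"],readout.get_obs()["width"])
a=hang(0,(.058,.001,-.005),.05);print(a[0]);hang(0,(.058,.001,-.005),-.026,cur=a)
E
```

```text
[0.60774632 0.11329119 0.2579145 ] 0.2374980479243874
jog [ 0.978  0.088 -0.041] [-0.017  0.166  0.057]
[0.61798608 0.26024016 0.26401987]
jog [0.131 0.    0.489] [0. 0. 0.]
```

Emit:
jog_arm([
  [0.1,0.02,-0.15,-0.003,0.033,0.011],
  [0.3,0.04,-0.2,-0.007,0.066,0.023],
  [0.5,0.06,-0.2,-0.01,0.1,0.034],
  [0.7,0.07,-0.2,-0.014,0.133,0.046],
  [0.9,0.088,-0.1,-0.017,0.166,0.057],
  [0.978,0.088,-0.041,-0.017,0.166,0.057],
  [0.978,0.088,-0.041,-0.017,0.166,0.057],
  [0.978,0.088,-0.041,-0.017,0.166,0.057],
])

```text
time_s: 26.73
eef_pos: [0.6196, 0.2559, 0.2652]
tcp_rot: [-2.105, -1.778, -0.563]
ft_force: [-0.5, -0.2, -1.2]
width: 0.236
grip_force: 59.5
```

```bash
python3 - <<'E'
from h import *
print(readout.get_obs()["eef_pos"],readout.get_obs()["width"])
hang(0,(.058,.001,-.005),.05);hang(0,(.058,.001,-.005),-.026)
s=snap("scene","s11");t=snap("top","t11")
def z(im,u0,v0,u1,v1,k):return cv2.resize(im[v0:v1,u0:u1],None,fx=k,fy=k,interpolation=cv2.INTER_CUBIC)
c=np.zeros((500,790,3),np.uint8);a=z(s,300,95,400,195,5);b=z(t,110,120,168,240,4);b=b[:480]
c[:500,:500]=a;c[:b.shape[0],500:500+b.shape[1]]=b
cv2.imwrite("pics/c11.png",np.clip(c*1.8,0,255).astype(np.uint8))
E
```

```text
[0.61963747 0.25592334 0.26515954] 0.23600465333694146
jog [ 0.019 -0.016  0.02 ] [ 0.002  0.001 -0.   ]
jog [ 0.152 -0.018  0.508] [ 0.002  0.001 -0.   ]
```

View pics/c11.png

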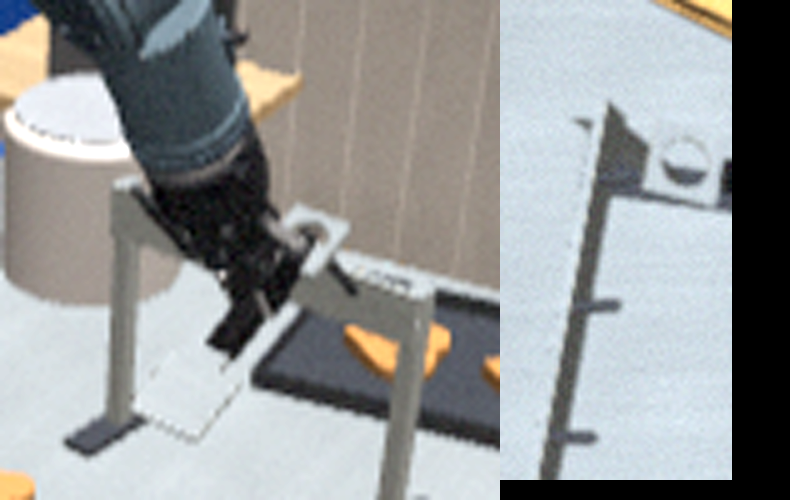

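```bash
python3 - <<'E'
from h import *
X,r=tri((362.6,141.2),(156.4,159.8));print(X.round(4),r)
o=readout.get_obs();R=Ro.from_rotvec(o["tcp_rot"]);print("off",R.inv().apply(X-o["eef_pos"]).round(4))
d=X-TIP[0];s=d@U;print("s",s,"perp",(d-s*U).round(4),"in tool",R.inv().apply(d-s*U).round(4))
E
```

```text
[0.6328 0.303  0.302 ] 1.6792313614178176
off [ 0.0596  0.0038 -0.0061]
s 0.05544617964463848 perp [ 0.0065 -0.0004  0.0008] in tool [ 0.001   0.0065 -0.0003]
```

Emit:
jog_arm([
  [0.02,-0.035,0.02,0.002,0,0],
  [0.04,-0.035,0.1,0.002,0,0],
  [0.06,-0.035,0.18,0.002,0,0],
  [0.08,-0.035,0.26,0.002,0,0],
  [0.1,-0.035,0.33,0.002,0,0],
  [0.12,-0.035,0.4,0.002,0,0],
  [0.135,-0.035,0.46,0.002,0,0],
  [0.14,-0.035,0.5,0.002,0,0],
  [0.14,-0.035,0.5,0.002,0,0],
])

```text
time_s: 27.58
eef_pos: [0.6238, 0.3137, 0.2104]
tcp_rot: [-2.098, -1.775, -0.559]
ft_force: [-0.0, 0.5, -0.6]
width: 0.238
grip_force: 59.5
```

```bash
python3 - <<'E'
from h import *
print(readout.get_obs()["eef_pos"],readout.get_obs()["width"])
hang(0,(.0596,.003,-.006),-.026)
s=snap("scene","s12");t=snap("top","t12")
def z(im,u0,v0,u1,v1,k):return cv2.resize(im[v0:v1,u0:u1],None,fx=k,fy=k,interpolation=cv2.INTER_CUBIC)
c=np.zeros((500,790,3),np.uint8);a=z(s,300,95,400,195,5);b=z(t,110,120,168,240,4);b=b[:480]
c[:500,:500]=a;c[:b.shape[0],500:500+b.shape[1]]=b
cv2.imwrite("pics/c12.png",np.clip(c*1.8,0,255).astype(np.uint8))
E
```

```text
[0.62380803 0.31370117 0.21044627] 0.23838593822247972
jog [-0.011  0.007  0.008] [-0.001  0.    -0.   ]
```

View pics/c12.png

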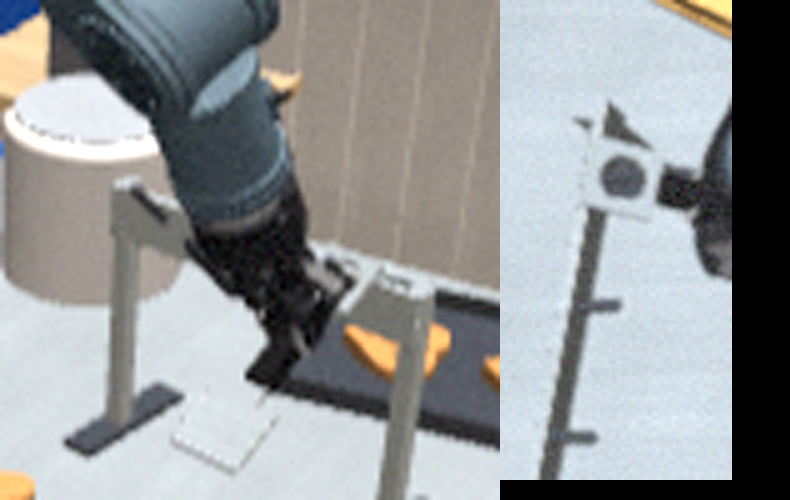

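Emit:
jog_arm([
  [0,0,0,0,0,0],
  [0,0,0,0,0,0],
  [0,0,0,0,0,0],
  [0,0,0,0,0,0],
  [0,0,0,0,0,0],
  [0,0,0,0,0,0],
  [0,0,-0.15,0,0,0],
  [0,0,-0.3,0,0,0],
  [0,0,-0.6,0,0,0],
  [0,0,-0.8,0,0,0],
], hand=0)

```text
time_s: 28.52
eef_pos: [0.6145, 0.2523, 0.3174]
tcp_rot: [-2.1, -1.774, -0.562]
ft_force: [0.4, 0.2, 0.7]
width: 0.502
grip_force: 0.0
```

Emit:
jog_arm([
  [-0.2,0,-0.1,0,-0.033,0],
  [-0.4,0,-0.2,0,-0.066,0],
  [-0.6,0,-0.3,0,-0.1,0],
  [-0.8,0,-0.3,0,-0.133,0],
  [-1,0,-0.3,0,-0.166,0],
  [-1,0,-0.3,0,-0.166,0],
  [-1,0,-0.3,0,-0.166,0],
])

```text
time_s: 29.1
eef_pos: [0.5889, 0.1045, 0.2795]
tcp_rot: [-2.396, -2.027, -0.003]
ft_force: [0.9, 0.2, -0.1]
width: 0.502
grip_force: 0.0
```

```bash
python3 - <<'E'
from h import *
print(readout.get_obs()["eef_pos"],readout.get_obs()["tcp_rot"])
s=snap("scene","s13");t=snap("top","t13")
c,y=board(t) or (0,0);guide(t,c,y)
m=s.max(2)<40
for q,a,k in blobs(m,60,400):
    if 340<q[0]<400 and 130<q[1]<215:print("scene dark",q,a)
print("expected hung handle",proj("scene",pose((.5516,.402,1.405),[(-.01,-.09,.215-.064)])))
cv2.imwrite("pics/c13.png",cv2.resize(s[95:215,290:430],None,fx=5,fy=5,interpolation=cv2.INTER_CUBIC))
E
```

```text
[0.58893245 0.10449224 0.27949771] [-2.39562927 -2.02663122 -0.00308084]
board [ 0.5587 -0.0085] 4.72 [np.float64(0.1785), np.float64(0.1382)] mark frame -0.0008 0.0052
rib z 0.052 92 [ 0.4695 -0.0127] yaw 5.12 in board -0.0892 0.0032
rib z 0.03 92 [ 0.4719 -0.0125] yaw 5.12 in board -0.0869 0.0032
scene dark [364.14746544 170.17050691] 217
expected hung handle [[367.57514269 170.08090723]]
```

View pics/c13.png

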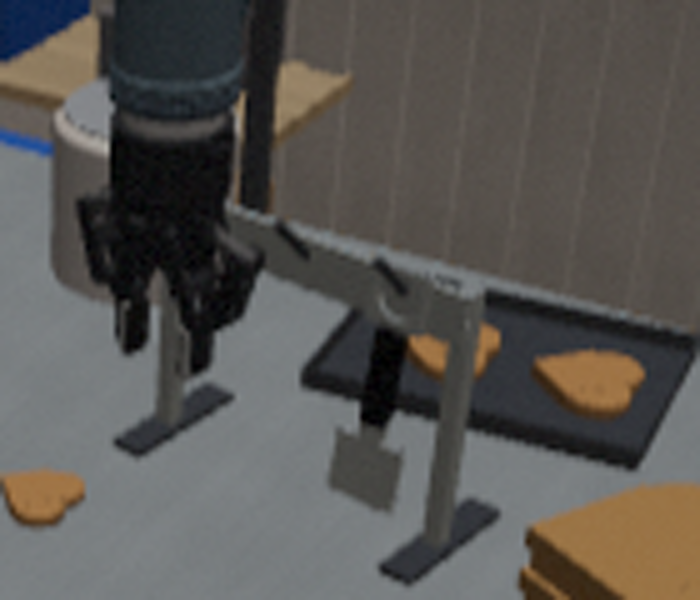

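```bash
python3 - <<'E'
from h import *
a=to((.57,-.04,.25),5.4);b=to((.54,-.185,.2),5.4,cur=a);c=to((.5215,-.33,.12),5.4,cur=b);to((.5215,-.346,.003),5.4,cur=c)
E
```

```text
jog [-0.97   0.03   0.199] [ 0.    -0.002 -0.083]
jog [-0.944 -0.29   0.333] [0. 0. 0.]
jog [-0.951 -0.214  0.533] [0. 0. 0.]
jog [-0.106 -0.01   0.78 ] [0. 0. 0.]
```

Emit:
jog_arm([
  [-0.25,0.01,0.05,0,0,-0.03],
  [-0.5,0.02,0.1,0,-0.002,-0.06],
  [-0.75,0.03,0.15,0,-0.002,-0.083],
  [-0.97,0.03,0.2,0,-0.002,-0.083],
  [-0.97,0.03,0.2,0,-0.002,-0.083],
  [-0.97,0.03,0.2,0,-0.002,-0.083],
])

```text
time_s: 29.7
eef_pos: [0.5694, -0.0435, 0.2505]
tcp_rot: [2.12, 2.314, -0.002]
ft_force: [0.5, 0.8, -0.3]
width: 0.501
grip_force: 0.0
```

Emit:
jog_arm([
  [-0.24,-0.07,0.08,0,0,0],
  [-0.48,-0.14,0.16,0,0,0],
  [-0.72,-0.21,0.25,0,0,0],
  [-0.944,-0.29,0.333,0,0,0],
  [-0.944,-0.29,0.333,0,0,0],
])

```text
time_s: 30.12
eef_pos: [0.5363, -0.1932, 0.1997]
tcp_rot: [2.124, 2.31, -0.01]
ft_force: [-0.3, -0.1, -0.2]
width: 0.496
grip_force: 0.0
```

Emit:
jog_arm([
  [-0.24,-0.05,0.13,0,0,0],
  [-0.48,-0.1,0.26,0,0,0],
  [-0.72,-0.15,0.4,0,0,0],
  [-0.951,-0.214,0.533,0,0,0],
  [-0.951,-0.214,0.533,0,0,0],
  [-0.951,-0.214,0.533,0,0,0],
  [-0.951,-0.214,0.533,0,0,0],
])

```text
time_s: 30.7
eef_pos: [0.5223, -0.3303, 0.1213]
tcp_rot: [2.112, 2.321, -0.002]
ft_force: [0.5, 1.1, -0.7]
width: 0.499
grip_force: 0.0
```

```bash
python3 - <<'E'
from h import *
print(readout.get_obs()["eef_pos"]);to((.5215,-.346,.003),5.4)
E
```

```text
[ 0.52229889 -0.33030087  0.12133155]
jog [-0.101 -0.016  0.789] [ 0.     0.001 -0.   ]
```

Emit:
jog_arm([
  [-0.101,-0.016,0.2,0,0,0],
  [-0.101,-0.016,0.45,0,0,0],
  [-0.101,-0.016,0.65,0,0,0],
  [-0.101,-0.016,0.75,0,0,0],
  [-0.101,-0.016,0.78,0,0,0],
  [-0.101,-0.016,0.78,0,0,0],
  [-0.101,-0.016,0.78,0,0,0],
  [-0.101,-0.016,0.78,0,0,0],
])

```text
time_s: 31.37
eef_pos: [0.5214, -0.348, 0.0062]
tcp_rot: [2.111, 2.319, -0.004]
ft_force: [-0.2, -0.3, 0.0]
width: 0.494
grip_force: 0.0
```

Emit:
jog_arm([
  [0,0,0,0,0,0],
  [0,0,0,0,0,0],
  [0,0,0,0,0,0],
  [0,0,0,0,0,0],
  [0,0,0,0,0,0],
  [0,0,0,0,0,0],
], hand=-1)

```text
time_s: 31.87
eef_pos: [0.5208, -0.348, 0.0058]
tcp_rot: [2.112, 2.319, -0.004]
ft_force: [-1.0, -0.3, 7.8]
width: 0.236
grip_force: 59.7
```

Emit:
jog_arm([
  [0,0,-0.15,0,0,0],
  [0,0,-0.4,0,0,0],
  [0,0,-0.65,0,0,0],
  [0,0,-0.9,0,0,0],
  [0,0,-1,0,0,0],
  [0,0,-1,0,0,0],
])

```text
time_s: 32.37
eef_pos: [0.5219, -0.3487, 0.1592]
tcp_rot: [2.109, 2.314, -0.002]
ft_force: [0.4, -1.0, -0.4]
width: 0.238
grip_force: 59.2
```

Emit:
jog_arm([
  [0,0,-0.25,0,0,0],
  [0.1,0,-0.5,0,0,0],
  [0.3,0.03,-0.7,0,0,0],
  [0.55,0.06,-0.7,0,0,0],
  [0.8,0.09,-0.7,0,0,0],
  [1,0.1,-0.7,0,0,0],
  [1,0.1,-0.7,0,0,0],
])

```text
time_s: 32.95
eef_pos: [0.5211, -0.1872, 0.257]
tcp_rot: [-2.103, -2.33, 0.001]
ft_force: [-0.2, 1.5, -1.2]
width: 0.234
grip_force: 59.3
```

Emit:
jog_arm([
  [0.25,0.025,0,0,0,0],
  [0.5,0.05,0,0,0,0],
  [0.75,0.075,0,0,0,0],
  [1,0.1,0,0,0,0],
  [1,0.1,0,0,0,0],
])

```text
time_s: 33.37
eef_pos: [0.5213, -0.0356, 0.2564]
tcp_rot: [-2.101, -2.333, 0.003]
ft_force: [0.8, 1.0, -1.8]
width: 0.238
grip_force: 59.2
```

Emit:
jog_arm([
  [0.25,0.025,0,0,0,0],
  [0.5,0.05,0,0,0,0],
  [0.75,0.075,0,0,0,0],
  [1,0.1,0,0,0,0],
  [1,0.1,0,0,0,0],
  [1,0.1,0,0,0,0],
])

```text
time_s: 33.87
eef_pos: [0.5219, 0.1083, 0.2562]
tcp_rot: [2.108, 2.327, -0.007]
ft_force: [-0.4, -1.2, -0.9]
width: 0.238
grip_force: 59.2
```

```bash
python3 - <<'E'
from h import *
print(readout.get_obs()["eef_pos"],readout.get_obs()["width"])
a=hang(1,(.062,.001,-.005),.05)
E
```

```text
[0.5219047  0.10828798 0.25616464] 0.23791815550652048
jog [ 1.074  0.152 -0.044] [-0.023  0.167  0.082]
```

Emit:
jog_arm([
  [0.1,0.02,-0.15,-0.004,0.033,0.016],
  [0.3,0.05,-0.2,-0.009,0.066,0.033],
  [0.5,0.08,-0.2,-0.014,0.1,0.049],
  [0.7,0.11,-0.2,-0.018,0.133,0.066],
  [0.9,0.15,-0.1,-0.023,0.167,0.082],
  [0.95,0.15,-0.044,-0.023,0.167,0.082],
  [0.95,0.15,-0.044,-0.023,0.167,0.082],
  [0.95,0.15,-0.044,-0.023,0.167,0.082],
])

```text
time_s: 34.53
eef_pos: [0.5315, 0.2483, 0.2623]
tcp_rot: [-2.105, -1.776, -0.562]
ft_force: [0.3, -0.3, -0.8]
width: 0.235
grip_force: 59.3
```

```bash
python3 - <<'E'
from h import *
o=readout.get_obs();print(o["eef_pos"],o["width"])
off=(.066,.002,-.005);a=hang(1,off,.05);hang(1,off,-.026,cur=a)
R=Ro.from_rotvec(o["tcp_rot"])
t=snap("top","t14");e=o["eef_pos"]+R.apply(off);uv=proj("top",e);print("pred eye px",uv)
u,v=uv.round().astype(int);print(t[v-12:v+13,u-12:u+13].max(2))
E
```

```text
[0.53146223 0.24825233 0.26231483] 0.2352851169671609
jog [ 0.098 -0.05   0.074] [ 0.001  0.001 -0.001]
jog [0.131 0.    0.489] [0. 0. 0.]
pred eye px [155.92364571 193.05878945]
[[128 125 127 128 123 124 128 129 122 119  80  59  58  59  56  60  61  92
  126 124 128 127 125 125 126]
 [124 126 125 125 123 129 124 124 124 108  68  53  54  51  56  56  70 105
  127 126 124 124 123 123 123]
 [127 126 127 125 125 121 125 126 128 107  68  62  56  58  59  55  80 114
  132 130 121 125 127 123 125]
 [128 130 130 129 121 123 126 127 122 118 103 101  93  83  79  64  82 115
  126 129 126 126 128 126 126]
 [124 125 128 127 118 124 124 124 128 123 128 122 122 116 105 100 107 118
  125 127 126 123 123 124 123]
 [124 128 127 121 117 124 125 124 124 123 125 126 124 125 126 123 128 124
  126 129 125 124 123 123 127]
 [124 131 125 118 117 120 124 123 123 117 118 114 111 113 115 122 123 128
  128 127 128 123 125 125 128]
 [128 127 129 120 121 122 123 121 111 114 119 117 108 110 104 111 120 126
  127 130 126 125 123 123 127]
 [125 124 125 122 120 123 121 113 113 115 123 127 124 121 116 110 109 122
  130 1
[... 1004 characters left out ...]
22 119 124 126 127 125 125 121 122 125
  124 121 101  44  30  25  25]
 [122 115 117 120 122 126 127 122 125 124 125 121 123 125 122 126 127 128
  125 120 111  77  68  55  48]
 [118 115 114 118 120 118 123 120 124 123 120 126 126 122 122 126 125 123
  120 125 122 115 110 101  97]
 [125 121 121 119 118 115 119 118 114 116 115 122 121 122 123 124 126 129
  121 119 124 126 124 123 127]
 [124 125 124 125 124 122 125 122 117 113 117 114 110 118 114 116 120 123
  122 124 128 126 127 124 127]
 [122 124 124 126 124 122 122 124 123 125 124 120 117 117 117 116 119 117
  121 119 122 125 124 125 126]
 [124 123 123 123 125 123 122 122 127 124 126 124 128 126 124 123 124 125
  121 119 122 127 128 126 123]]
```

Emit:
jog_arm([
  [0.05,-0.04,0.03,0,0,0],
  [0.1,-0.04,0.074,0,0,0],
  [0.12,-0.04,0.15,0,0,0],
  [0.14,-0.04,0.23,0,0,0],
  [0.16,-0.04,0.31,0,0,0],
  [0.18,-0.04,0.39,0,0,0],
  [0.2,-0.04,0.46,0,0,0],
  [0.22,-0.04,0.53,0,0,0],
  [0.225,-0.04,0.56,0,0,0],
  [0.225,-0.04,0.56,0,0,0],
])

```text
time_s: 35.42
eef_pos: [0.5374, 0.3219, 0.2059]
tcp_rot: [-2.103, -1.774, -0.564]
ft_force: [0.1, -0.1, -0.8]
width: 0.239
grip_force: 59.3
```

```bash
python3 - <<'E'
from h import *
o=readout.get_obs();print(o["eef_pos"],o["ft_force"])
off=(.066,.0005,-.005);a=hang(1,off,-.026)
t=snap("top","t15");e=o["eef_pos"]+Ro.from_rotvec(o["tcp_rot"]).apply(off);uv=proj("top",e);print("pred eye px",uv)
u,v=uv.round().astype(int);print(t[v-9:v+10,u-10:u+11].max(2))
E
```

```text
[0.53740866 0.32188061 0.20593537] [ 0.12643579 -0.06812472 -0.80081296]
jog [-0.008  0.003 -0.007] [ 0.001  0.    -0.001]
pred eye px [134.19841854 195.59658871]
[[124 125 126 121 125 125 125 121 119 116 120 125 125 123 124 122 124 128
  129 125 125]
 [124 126 124 118 123 125 126 125 127 123 126 125 125 127 128 126 126 127
  127 126 126]
 [124 126 125 123 119 124 123 122 120 111 112 115 113 126 127 129 124 128
  127 122 122]
 [127 122 123 124 125 126 117 110  93  94 112 109 104 114 120 125 130 132
  127 125 126]
 [123 124 122 128 126 117  97  73  59  89 121 123 115 112 110 116 127 130
  125 122 126]
 [123 125 123 124 121 101  59  47  60  95 125 130 127 125 113 112 127 124
  128 122 127]
 [125 122 119 125 116  85  52  44  64 102 123 127 127 124 123 117 119 132
  125 119 118]
 [123 119 120 123 107  61  44  45  62  89 108 104 108 105 106 105 108 125
  127 115  96]
 [125 125 125 122 103  61  53  56  62  71  75  68  66  69  65  75  97 123
  119 110  59]
 [126 126 124 122 102  61  54  56  53  58  61  49  58  59  58  64  95 127
  121  97  41]
 [127 117 121 125 112  75  47  50  52  57  54  62  68  63  73  75 107 123
  115  83  32]
 [116 119 121 123 117  83  48  51  73  99 100 101 107 103 107 109 123 129
  111  71  35]
 [114 124 122 125 119 104  71  65 109 126 126 124 126 124 124 126 123 123
  102  55  21]
 [120 121 125 126 129 122 103  91 109 128 128 125 127 126 125 126 123 122
  107  51  18]
 [117 123 123 127 124 128 119 111 117 123 124 126 125 122 128 127 123 124
  107  58  39]
 [118 113 117 119 125 124 123 124 122 125 125 125 126 124 126 127 125 122
  118  98  90]
 [122 110  90  93  98 105 113 120 125 128 124 126 127 124 125 128 123 122
  121 126 121]
 [128 110  63  50  59  64  82 108 119 120 117 123 122 127 127 127 124 126
  120 126 124]
 [128 109  55  44  44  49  75 104 122 124 117 118 118 118 120 116 118 121
  124 124 127]]
```

Emit:
jog_arm([
  [0,0,0,0,0,0],
  [0,0,0,0,0,0],
  [0,0,0,0,0,0],
  [0,0,0,0,0,0],
  [0,0,0,0,0,0],
  [0,0,0,0,0,0],
  [0,0,-0.15,0,0,0],
  [0,0,-0.3,0,0,0],
  [0,0,-0.6,0,0,0],
  [0,0,-0.8,0,0,0],
], hand=0)

```text
time_s: 36.3
eef_pos: [0.5274, 0.2607, 0.3126]
tcp_rot: [-2.105, -1.773, -0.566]
ft_force: [1.2, 0.1, -0.0]
width: 0.5
grip_force: 0.0
```

Emit:
jog_arm([
  [-0.2,0,-0.1,0,-0.033,0],
  [-0.4,0,-0.2,0,-0.066,0],
  [-0.6,0,-0.3,0,-0.1,0],
  [-0.8,0,-0.3,0,-0.133,0],
  [-1,0,-0.3,0,-0.166,0],
  [-1,0,-0.3,0,-0.166,0],
  [-1,0,-0.3,0,-0.166,0],
])

```text
time_s: 36.88
eef_pos: [0.5014, 0.1129, 0.2748]
tcp_rot: [-2.401, -2.024, -0.007]
ft_force: [-0.2, -1.4, 0.5]
width: 0.504
grip_force: 0.0
```

```bash
python3 - <<'E'
from h import *
o=readout.get_obs();print(o["eef_pos"],o["tcp_rot"])
s=snap("scene","s16");t=snap("top","t16")
c,y=board(t) or (0,0);guide(t,c,y)
for q,a,k in blobs(s.max(2)<40,60,400):
    if 310<q[0]<400 and 130<q[1]<215:print("scene dark",q,a)
for yy in(-.09,0,.09):print("expected",proj("scene",pose((.5516,.402,1.405),[(-.01,yy,.215-.064)])))
for q,a,k in blobs(t.max(2)<40,80,160):
    if 370<q[0]<400:print(q,onz("top",q,.016))
a=to((.53,-.04,.25),9.4);b=to((.48,-.185,.2),9.4,cur=a);c=to((.415,-.33,.12),9.4,cur=b)
E
```

```text
[0.50136903 0.11290282 0.27481801] [-2.40135089 -2.02356973 -0.00705221]
board [ 0.559  -0.0085] 4.72 [np.float64(0.1785), np.float64(0.1375)] mark frame -0.0005 0.0052
rib z 0.052 75 [0.5491 0.1185] yaw 87.65 in board 0.0006 0.1274
rib z 0.03 75 [0.5526 0.1207] yaw 87.65 in board 0.0042 0.1293
rib z 0.052 93 [ 0.4696 -0.0129] yaw 5.55 in board -0.0895 0.003
rib z 0.03 93 [ 0.4719 -0.0127] yaw 5.55 in board -0.0872 0.003
scene dark [347.26666667 162.13333333] 105
scene dark [364.1843318  170.09677419] 217
expected [[367.57514269 170.08090723]]
expected [[348.56267699 162.21151373]]
expected [[330.74687347 154.83742713]]
[388.39166667 245.34166667] [ 0.41454374 -0.35589361  0.016     ]
jog [-0.972  0.356  0.167] [ 0.001 -0.002 -0.107]
jog [-0.899 -0.487  0.333] [0. 0. 0.]
jog [-0.883 -0.585  0.533] [0. 0. 0.]
```

Emit:
jog_arm([
  [-0.25,0.09,0.05,0,0,-0.035],
  [-0.5,0.18,0.1,0,-0.002,-0.07],
  [-0.75,0.27,0.15,0,-0.002,-0.107],
  [-0.97,0.356,0.167,0,-0.002,-0.107],
  [-0.97,0.356,0.167,0,-0.002,-0.107],
  [-0.97,0.356,0.167,0,-0.002,-0.107],
])

```text
time_s: 37.48
eef_pos: [0.5302, -0.0437, 0.2506]
tcp_rot: [2.035, 2.385, 0.001]
ft_force: [0.5, 1.0, -0.2]
width: 0.497
grip_force: 0.0
```

Emit:
jog_arm([
  [-0.23,-0.12,0.08,0,0,0],
  [-0.45,-0.24,0.16,0,0,0],
  [-0.68,-0.37,0.25,0,0,0],
  [-0.9,-0.487,0.333,0,0,0],
  [-0.9,-0.487,0.333,0,0,0],
])

```text
time_s: 37.9
eef_pos: [0.4762, -0.192, 0.1996]
tcp_rot: [2.039, 2.383, -0.005]
ft_force: [0.1, -0.2, 1.1]
width: 0.501
grip_force: 0.0
```

Emit:
jog_arm([
  [-0.22,-0.14,0.13,0,0,0],
  [-0.44,-0.29,0.26,0,0,0],
  [-0.66,-0.44,0.4,0,0,0],
  [-0.883,-0.585,0.533,0,0,0],
  [-0.883,-0.585,0.533,0,0,0],
  [-0.883,-0.585,0.533,0,0,0],
  [-0.883,-0.585,0.533,0,0,0],
])

```text
time_s: 38.48
eef_pos: [0.4165, -0.3305, 0.1211]
tcp_rot: [2.028, 2.392, 0.001]
ft_force: [-0.0, 0.3, 0.6]
width: 0.504
grip_force: 0.0
```

```bash
python3 - <<'E'
from h import *
print(readout.get_obs()["eef_pos"]);to((.4148,-.3565,.005),9.4)
print("bowl",onz("top",(362,281),.06))
E
```

```text
[ 0.41654945 -0.33047333  0.12109289]
jog [-0.166 -0.043  0.774] [0.001 0.001 0.   ]
bowl [ 0.30560133 -0.2617888   0.06      ]
```

Emit:
jog_arm([
  [-0.166,-0.043,0.2,0,0,0],
  [-0.166,-0.043,0.45,0,0,0],
  [-0.166,-0.043,0.65,0,0,0],
  [-0.166,-0.043,0.75,0,0,0],
  [-0.166,-0.043,0.774,0,0,0],
  [-0.166,-0.043,0.774,0,0,0],
  [-0.166,-0.043,0.774,0,0,0],
  [-0.166,-0.043,0.774,0,0,0],
])

```text
time_s: 39.15
eef_pos: [0.4154, -0.3577, 0.0066]
tcp_rot: [2.024, 2.392, -0.001]
ft_force: [0.4, 0.2, -0.7]
width: 0.499
grip_force: 0.0
```

Emit:
jog_arm([
  [0,0,0,0,0,0],
  [0,0,0,0,0,0],
  [0,0,0,0,0,0],
  [0,0,0,0,0,0],
  [0,0,0,0,0,0],
  [0,0,0,0,0,0],
], hand=-1)

```text
time_s: 39.65
eef_pos: [0.4146, -0.3579, 0.0064]
tcp_rot: [2.026, 2.391, -0.0]
ft_force: [-1.1, 2.0, 8.2]
width: 0.237
grip_force: 59.1
```

Emit:
jog_arm([
  [0,0,-0.15,0,0,0],
  [0,0,-0.4,0,0,0],
  [0,0,-0.65,0,0,0],
  [0,0,-0.9,0,0,0],
  [0,0,-1,0,0,0],
  [0,0,-1,0,0,0],
])

```text
time_s: 40.15
eef_pos: [0.4151, -0.3587, 0.1593]
tcp_rot: [2.023, 2.387, 0.0]
ft_force: [1.0, 0.3, -1.9]
width: 0.237
grip_force: 59.7
```

Emit:
jog_arm([
  [0,0,-0.25,0,0,0],
  [0.1,0.02,-0.5,0,0,0],
  [0.3,0.07,-0.7,0,0,0],
  [0.55,0.13,-0.7,0,0,0],
  [0.8,0.2,-0.7,0,0,0],
  [1,0.25,-0.7,0,0,0],
  [1,0.25,-0.7,0,0,0],
])

```text
time_s: 40.73
eef_pos: [0.4254, -0.195, 0.2581]
tcp_rot: [2.019, 2.405, 0.002]
ft_force: [-0.4, -0.1, -1.3]
width: 0.237
grip_force: 59.7
```

Emit:
jog_arm([
  [0.25,0.06,0,0,0,0],
  [0.5,0.12,0,0,0,0],
  [0.75,0.18,0,0,0,0],
  [1,0.23,0,0,0,0],
  [1,0.23,0,0,0,0],
])

```text
time_s: 41.15
eef_pos: [0.4341, -0.0412, 0.2577]
tcp_rot: [2.017, 2.405, 0.0]
ft_force: [0.6, 0.2, -0.9]
width: 0.239
grip_force: 59.7
```

Emit:
jog_arm([
  [0.25,0.05,0,0,0,0],
  [0.5,0.1,0,0,0,0],
  [0.75,0.14,0,0,0,0],
  [1,0.18,0,0,0,0],
  [1,0.18,0,0,0,0],
  [1,0.18,0,0,0,0],
])

```text
time_s: 41.65
eef_pos: [0.4358, 0.1053, 0.2571]
tcp_rot: [2.022, 2.398, -0.004]
ft_force: [-0.3, 0.3, -0.9]
width: 0.238
grip_force: 59.7
```

```bash
python3 - <<'E'
from h import *
print(readout.get_obs()["eef_pos"],readout.get_obs()["width"])
a=hang(2,(.063,.0005,-.005),.05)
E
```

```text
[0.43579822 0.10533767 0.25714085] 0.23845143535138633
jog [ 1.178  0.231 -0.035] [-0.027  0.167  0.105]
```

Emit:
jog_arm([
  [0.15,0.04,-0.15,-0.005,0.033,0.021],
  [0.35,0.08,-0.2,-0.011,0.066,0.042],
  [0.55,0.13,-0.2,-0.016,0.1,0.063],
  [0.75,0.18,-0.2,-0.022,0.133,0.084],
  [0.95,0.231,-0.1,-0.027,0.167,0.105],
  [1,0.231,-0.035,-0.027,0.167,0.105],
  [1,0.231,-0.035,-0.027,0.167,0.105],
  [1,0.231,-0.035,-0.027,0.167,0.105],
])

```text
time_s: 42.32
eef_pos: [0.4458, 0.2555, 0.2616]
tcp_rot: [-2.105, -1.769, -0.562]
ft_force: [0.4, -0.0, -0.6]
width: 0.24
grip_force: 59.6
```

```bash
python3 - <<'E'
from h import *
o=readout.get_obs();print(o["eef_pos"],o["width"])
off=(.0655,.0005,-.005);a=hang(2,off,.05);hang(2,off,-.026,cur=a)
t=snap("top","t17");uv=proj("top",o["eef_pos"]+Ro.from_rotvec(o["tcp_rot"]).apply(off));print("pred eye px",uv)
u,v=uv.round().astype(int);print(t[v-10:v+11,u-10:u+11].max(2))
E
```

```text
[0.44578971 0.25553939 0.26159361] 0.23992454009382658
jog [ 0.147 -0.072  0.095] [ 0.001  0.    -0.002]
jog [0.131 0.    0.489] [0. 0. 0.]
pred eye px [152.75772586 226.41887502]
[[124 128 122 122 127 123 127 127 125 127 128 128 127 128 129 129 126 127
  125 128 125]
 [123 126 122 118 123 123 124 124 127 128 132 122 124 124 129 130 126 123
  123 125 126]
 [124 122 120 121 121 123 123 122 124 122 119 124 123 124 127 126 128 129
  124 125 125]
 [126 126 118 122 125 121 124 123 123 120 123 124 123 122 122 126 126 130
  125 124 125]
 [128 122 118 124 122 125 120 115 118 120 118 120 115 115 124 125 126 132
  125 125 124]
 [125 120 118 120 123 118 114 111 117 119 121 121 116 110 119 122 123 126
  126 122 122]
 [125 122 123 125 118 115 105 122 126 130 129 125 126 118 119 117 130 126
  124 118 121]
 [126 118 123 123 116 110 117 126 127 134 128 131 132 130 121 111 123 125
  127 123 125]
 [120 118 118 120 117 117 129 130 127 130 133 131 132 130 126 118 114 123
  125 121 107]
 [125 118 119 119 119 123 132 131 132 131 130 133 132 131 130 123 120 124
  124 109  71]
 [124 119 123 121 119 129 130 
[... 249 characters left out ...]
2 121 120 123 128 128 125 128 124 122 127 124 124 121 122 123
  109  72  31]
 [117 121 123 123 119 124 124 126 127 126 130 125 127 124 124 119 123 122
  111  60  25]
 [118 124 123 121 122 116 116 120 126 127 127 124 126 123 122 120 124 120
  110  56  25]
 [118 119 126 126 122 121 117 117 119 124 121 121 123 125 122 122 126 120
  105  65  42]
 [122 120 119 124 124 126 123 118 115 124 122 124 123 124 128 128 120 125
  116  99 100]
 [122 123 117 122 120 125 126 121 126 126 124 124 122 127 126 125 128 121
  123 124 126]
 [127 123 117 121 118 117 121 118 126 124 124 123 121 124 124 125 125 123
  121 124 127]
 [125 126 122 124 120 120 120 119 120 125 128 121 120 118 122 123 121 123
  120 125 126]]
```

Emit:
jog_arm([
  [0.1,-0.07,0.03,0,0,0],
  [0.147,-0.07,0.09,0,0,0],
  [0.165,-0.07,0.16,0,0,0],
  [0.185,-0.07,0.24,0,0,0],
  [0.207,-0.07,0.32,0,0,0],
  [0.23,-0.07,0.4,0,0,0],
  [0.25,-0.07,0.48,0,0,0],
  [0.268,-0.07,0.55,0,0,0],
  [0.272,-0.07,0.575,0,0,0],
  [0.272,-0.07,0.575,0,0,0],
])

```text
time_s: 43.2
eef_pos: [0.4487, 0.3369, 0.2072]
tcp_rot: [-2.102, -1.77, -0.563]
ft_force: [0.3, -0.3, -1.3]
width: 0.238
grip_force: 59.7
```

```bash
python3 - <<'E'
from h import *
o=readout.get_obs();print(o["eef_pos"],o["ft_force"])
off=(.0655,.0005,-.005);a=hang(2,off,-.026)
t=snap("top","t18");uv=proj("top",o["eef_pos"]+Ro.from_rotvec(o["tcp_rot"]).apply(off));print("pred eye px",uv)
u,v=uv.round().astype(int);print(t[v-8:v+9,u-9:u+10].max(2))
E
```

```text
[0.44865496 0.33689879 0.20724346] [ 0.30641498 -0.28234434 -1.27226058]
jog [-0.006  0.     0.002] [ 0.    -0.    -0.002]
pred eye px [127.93464017 228.1580008 ]
[[129 125 121 122 125 123 121 125 123 125 123 126 122 124 125 123 123 126
  125]
 [126 125 123 124 122 123 126 122 124 121 124 122 125 125 124 125 124 126
  124]
 [129 122 123 119 124 124 118 106 105 114 112 110 111 122 125 127 126 126
  126]
 [126 120 121 121 122 117  96  77  88 115 111 107 106 115 118 123 128 126
  120]
 [119 118 121 123 115  96  61  54  91 124 124 122 116 111 120 121 123 121
  124]
 [116 119 125 117  96  62  43  59  93 124 126 127 126 124 121 122 128 123
  123]
 [118 120 125 108  71  50  50  60 100 130 127 127 127 126 121 119 121 125
  116]
 [118 122 118 101  58  51  50  61  88 102 102 102 100 104 109 118 126 121
  108]
 [121 119 118  91  59  52  59  61  60  66  67  65  70  68  76 101 124 121
  104]
 [121 123 121 101  61  54  59  52  56  57  61  57  52  57  61  91 121 117
   95]
 [121 119 121 106  53  48  46  62  64  65  66  62  60  61  80 104 125 116
   81]
 [121 124 121 111  75  50  56  85 103 106 107 101 101 100 102 120 122 106
   73]
 [120 123 125 116  98  71  74 104 125 124 125 127 121 119 119 123 121 107
   53]
 [121 124 125 123 118 101  90 110 124 123 125 123 123 120 121 122 122 104
   67]
 [121 120 122 123 122 116 111 117 121 120 121 123 124 123 125 120 120 117
   98]
 [121 118 124 126 124 121 122 125 119 125 123 124 121 125 126 121 119 123
  120]
 [115  89 100 104 102 110 118 124 124 124 122 121 122 125 123 123 119 122
  127]]
```

Same picture as before: peg through the hole centre. Release and check everything.

Emit:
jog_arm([
  [0,0,0,0,0,0],
  [0,0,0,0,0,0],
  [0,0,0,0,0,0],
  [0,0,0,0,0,0],
  [0,0,0,0,0,0],
  [0,0,0,0,0,0],
  [0,0,-0.15,0,0,0],
  [0,0,-0.3,0,0,0],
  [0,0,-0.6,0,0,0],
  [0,0,-0.8,0,0,0],
], hand=0)

```text
time_s: 44.08
eef_pos: [0.4385, 0.2759, 0.3134]
tcp_rot: [-2.104, -1.769, -0.564]
ft_force: [1.2, -0.1, -0.1]
width: 0.499
grip_force: 0.0
```

Emit:
jog_arm([
  [-0.2,0,-0.2,0,-0.033,0],
  [-0.4,0,-0.4,0,-0.066,0],
  [-0.6,0,-0.5,0,-0.1,0],
  [-0.6,0,-0.5,0,-0.133,0],
  [-0.6,0,-0.5,0,-0.166,0],
  [-0.6,0,-0.5,0,-0.166,0],
  [-0.6,0,-0.5,0,-0.166,0],
  [-0.6,0,-0.5,0,-0.166,0],
  [-0.6,0,-0.5,0,-0.166,0],
  [-0.6,0,-0.5,0,-0.166,0],
])

```text
time_s: 44.92
eef_pos: [0.419, 0.1625, 0.3319]
tcp_rot: [-2.403, -2.019, -0.005]
ft_force: [0.0, -0.1, -0.5]
width: 0.496
grip_force: 0.0
```

Emit:
jog_arm([
  [0,0,0,0,0,0],
  [0,0,0,0,0,0],
  [0,0,0,0,0,0],
  [0,0,0,0,0,0],
  [0,0,0,0,0,0],
  [0,0,0,0,0,0],
  [0,0,0,0,0,0],
  [0,0,0,0,0,0],
  [0,0,0,0,0,0],
  [0,0,0,0,0,0],
])

```text
time_s: 45.75
eef_pos: [0.4191, 0.1635, 0.332]
tcp_rot: [-2.402, -2.021, -0.004]
ft_force: [-0.4, 1.1, -0.1]
width: 0.501
grip_force: 0.0
```

```bash
python3 - <<'E'
from h import *
o=readout.get_obs();print(o["eef_pos"])
s=snap("scene","s19");t=snap("top","t19")
c,y=board(t) or (0,0);guide(t,c,y)
for q,a,k in blobs(s.max(2)<40,60,400):
    if 310<q[0]<400 and 130<q[1]<215:print("scene dark",q,a)
b=cv2.resize(t[130:270,110:340],None,fx=2,fy=2);a=cv2.resize(s[120:290,200:420],None,fx=3.2,fy=3.2,interpolation=cv2.INTER_CUBIC)
cv2.imwrite("pics/c19.png",np.clip(a*1.6,0,255).astype(np.uint8))
E
```

```text
[0.41905385 0.16352029 0.33196225]
board [ 0.5588 -0.0086] 4.83 [np.float64(0.1788), np.float64(0.1376)] mark frame -0.0007 0.0051
rib z 0.052 96 [ 0.4697 -0.0133] yaw 5.51 in board -0.0892 0.0028
rib z 0.03 96 [ 0.472  -0.0132] yaw 5.51 in board -0.0869 0.0028
scene dark [328.38461538 154.31730769] 104
scene dark [347.18518519 162.25925926] 108
scene dark [364.30875576 170.20737327] 217
```

View pics/c19.png

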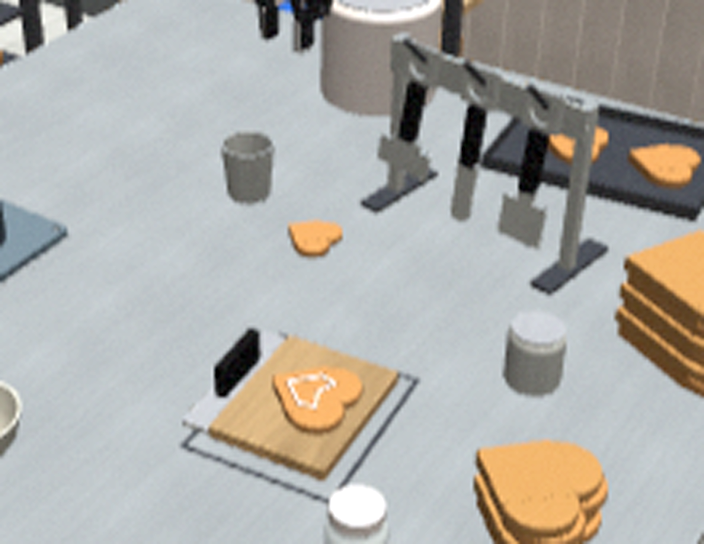

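Emit:
jog_arm([
  [0,0,0,0,0,0],
  [0,0,0,0,0,0],
  [0,0,0,0,0,0],
  [0,0,0,0,0,0],
  [0,0,0,0,0,0],
  [0,0,0,0,0,0],
  [0,0,0,0,0,0],
  [0,0,0,0,0,0],
  [0,0,0,0,0,0],
  [0,0,0,0,0,0],
])

```text
time_s: 46.68
eef_pos: [0.419, 0.1635, 0.3319]
tcp_rot: [-2.402, -2.021, -0.004]
ft_force: [0.0, -0.9, 0.2]
width: 0.5
grip_force: 0.0
```

Emit:
jog_arm([
  [0,0,0,0,0,0],
  [0,0,0,0,0,0],
  [0,0,0,0,0,0],
  [0,0,0,0,0,0],
  [0,0,0,0,0,0],
  [0,0,0,0,0,0],
  [0,0,0,0,0,0],
  [0,0,0,0,0,0],
  [0,0,0,0,0,0],
  [0,0,0,0,0,0],
])

```text
time_s: 47.52
eef_pos: [0.419, 0.1635, 0.332]
tcp_rot: [-2.402, -2.021, -0.004]
ft_force: [0.2, 1.2, 0.3]
width: 0.5
grip_force: 0.0
```

```bash
python3 - <<'E'
from h import *
from plant import job
s=snap("scene","s20");t=snap("top","t20")
c,y=board(t);guide(t,c,y)
B=[q for q,a,k in blobs(s.max(2)<40,60,400) if 310<q[0]<400 and 130<q[1]<215]
print(B)
d=c-[.560,-.0136]
if len(B)==3 and np.hypot(*d)<.01: print(job.finish_job())
E
```

```text
board [ 0.5592 -0.0083] 5.02 [np.float64(0.1784), np.float64(0.1383)] mark frame -0.0003 0.0054
rib z 0.052 93 [ 0.4695 -0.0136] yaw 5.68 in board -0.0899 0.0025
rib z 0.03 93 [ 0.4718 -0.0135] yaw 5.68 in board -0.0875 0.0025
[array([328.39215686, 154.31372549]), array([347.24761905, 162.35238095]), array([364.2372093 , 170.11627907])]
the job is handed in; nothing more can be done
None
```

The job is handed in, with no verdict returned: the board measured about 5 mm off the outline's centre and square within 1°, the straightedge flush along its near edge, and all three tools hanging still on separate pegs.

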